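Move the transport canister from its stand into the corner fence

TASK

Lift the steel canister off its stand by the handle and set it down, without dropping it, on the bench. Finish with it standing inside the corner fence, square and flush against both rails, its long side along the long rail; push it firmly but gently home against the rails and let go. Leave the other things on the bench where they are and do not tip the canister over.

Things in the scene. Friction and masses are not known exactly. Their poses are not given: they have to be found in the camera images.
- canister: Rectangular lidded stainless canister with a carrying handle on top, 0.3 to 0.7 kg, loose, on the stand. Body 72 (x) by 96 (y) by 75 mm high with plain upright faces. Origin: centre of the underside; z up. Half a turn about z makes no difference. Released, it slides on the bench under a push of about 1.5 to 4.5 N.
- canister_grip (a point): Centre of the handle's black grip, 116 mm above the canister's underside, over its centre; axes as the canister's. The handle is rigid: a straight bar along y, 80 mm long; the grip is its middle 52 mm, 12 mm wide (x), 10 mm high. 35 mm clear beneath it to the lid; uprights at y = +-37 mm.
- stand: Dark steel trivet, fixed, 98 (x) by 122 (y) mm, plate top 70 mm above the bench; lips at the four corners rise 9 mm above the plate with about 4 mm play round the canister, so lift it straight up more than 10 mm before moving sideways. Origin: centre, at bench level; z up; axes as the canister's while it stands there.
- fence: Corner fence, fixed and rigid: two plain aluminium rails 60 mm high, 12 mm thick, at a right angle. Origin: inner corner at bench level, z up. Long rail: inner face is the plane x = 0, running from the corner 130 mm along +y. Short rail: inner face y = 0, running 90 mm along -x. Canister goes to negative x, positive y.
- fence_home (a point): On the bench inside the fence, at x = -36, y = +48 mm of the fence's frame: where the centre of the canister's underside is when flush with both rails, its y axis along the fence's y axis. Measured positions are not exact enough to place it flush: feel for the rails.
- beaker: Bystander: small glass beaker, 46 mm across, height 58 mm; origin at the centre of its underside. Leave alone.
- bottle_amber: Bystander: brown bottle with black cap, 54 mm across, height 105 mm; origin at the centre of its underside. Leave alone.
- timer: Bystander: bench timer with a small display, 60x62x29 mm; origin at the centre of its underside. Leave alone.
- wash_bottle: Bystander: white wash bottle with red cap and bent spout, 68x110x232 mm; origin at the centre of its underside. Leave alone.
- marker_pen: Bystander: black and white marker pen lying flat, 14x133x14 mm; origin at the centre of its underside. Leave alone.
There are look-alikes about, which are no part of the job. Leave any green look-alike of the fence alone.

How it is judged:
By the outcome, as a careful person would: the job done as asked, in the order asked, and still so for the second after the job is handed in, with the robot touching nothing.
It also fails if it takes over 69 s, if anything falls off the work surface, if the arm or the gripper's body presses on something with over 40 N, if the wrist force passes 120 N, or if a joint passes its speed limit or range.

ROBOT

A 7-joint arm with a two-finger parallel gripper is mounted at the origin on a cart in front of the work surface, level with it; the furniture and walls round the work are solid. World frame = base frame: x ahead of the robot, y to its left, z up, the work surface at z = 0. Lengths are in m, angles in rad, forces in N, time in s.
With the tool pointing down it reaches from about 0.35 to 0.9 m from the base axis. Payload 8.1 kg.
Tool frame: the origin (TCP) lies between the finger pads; the fingertips stand 19 mm ahead of it and the grasp point (between the pads) is the TCP; z points along the fingers, y is the direction in which the jaws open and shut (so a half turn about z gives the same grasp; the last joint's range is limited). The gripper opens to 85 mm and grips with 20 to 120 N. Pads are 22 mm wide; open, the fingers measure 114 mm over their backs; the gripper's body (76 mm by 85 mm) begins 54 mm behind the grasp point. The pads swing forward as they close: fully open they stand 13 mm farther back than shut.
Start: joints at [-1.424, 0.434, 0.025, 1.573, -0.012, 1.134, -0.075], TCP at [0.155, 0.606, 0.229] pointing down, gripper open.
Joint ranges: [-2.62, 2.62], [-0.44, 2.09], [-1.27, 1.32], [0.08, 2.57], [-1.32, 4.46], [0.12, 2], [-2.74, 2.74]. Speed limits (rad/s): [2.22, 2.22, 3.01, 3.01, 3.14, 3.14, 3.14].

INTERFACE

Orientations are given as a rotation vector (axis times angle).
In Python, from plant import * gives the robot as it stands.
- The arm moves only by the shell command python3 -m crank 'ROWS' [FORCE]. ROWS is text: rows parted by semicolons, each of 5 numbers parted by spaces: the opening in per cent of the stroke, from 0 (shut) to 100 (fully open), then the shift along the tool's x, y, z in cm, then the turn about the tool's z in rad. A call has 1 to 10 rows; each row is the pose to reach, as a shift and turn from the pose commanded when the call began, along the tool's axes at that moment; what a row does not reach only later rows make up. A row lasts 1/12 s, in which the tool goes at most 41.7 mm and 7.16 degrees, less where a joint would pass 70% of its speed; a pose out of reach is approached as far as the arm can. A call with a gripper value outside its range is refused whole. The fingers move at their own pace and stop on an object; FORCE is the grip in N (left out, the last holds). Time passes only in rows, so rows that repeat a pose let the fingers close. It gives the time, the measured TCP pose, the force and the opening at its end, in the units of the state.
- state(): the state, without advancing time (a new reading comes with each control period).
- read_camera(name): name is "scene" or "top"; returns (picture, depth): 400x640x3 uint8, red, green, blue; 400x640 float32, m along the optical axis (not along the pixel's ray), 0 where there is no reading.
- camera_info(name): a dict with "intrinsics" (3x3 intrinsics, pixels), "origin" and "attitude" of the camera in the world. Camera axes: x right, y down, z forward; pixel columns grow to the right and rows downward; lengths in m; the calibration is good to about 2 mm. A picture is of the moment at which its call begins. camera_info takes no time and is no camera call.
- job_done(): hands the job in, once; it reports no verdict.
The state is a dict: "clock": time; "qpos": joint angles; "joint_velocities": joint speeds; "joint_efforts": joint torques, N m; "eef_pos": TCP position; "ee_rot": TCP orientation; "force": force on the tool from outside, world axes, zero at the start; "torque": the same for the moment, N m; "opening": finger opening in m.
Only numpy, scipy, OpenCV 4.12 (cv2) and the standard library are available. Lean on these libraries where they do the work, as an engineer would, in place of code of your own. Each camera call takes 0.05 s, during which the arm holds its last target.

## Working session

There is one attempt and no reset: what is moved stays moved. The work goes in short steps, Python scripts to look and compute and a shell command to move; the robot and the scene stay as the last step left them, time stands still between calls to the robot, and variables do not carry over. Pictures are saved under pics/ and viewed, and the job is handed in when it is done.

```bash
ls; mkdir -p pics; python3 - <<'E'
from plant import *
import cv2,numpy as np
s=state();print(s)
for n in("scene","top"):
    p,d=read_camera(n);cv2.imwrite(f"pics/{n}0.png",p[:,:,::-1]);np.savez(f"pics/{n}0.npz",p=p,d=d);print(camera_info(n))
E
```

```text
pics
{'clock': 0.0, 'qpos': array([-1.42358854,  0.43517922,  0.02493266,  1.5740972 , -0.01161008,
        1.13393946, -0.07509969]), 'joint_velocities': array([-0.00143995, -0.00050232, -0.0009305 ,  0.00051639, -0.00170471,
        0.00075172,  0.00032658]), 'joint_efforts': array([-2.30430987e-04, -6.70462704e+01,  1.02524623e+00, -3.16204369e+01,
        1.56315631e-02,  1.25167484e-02,  8.43700917e-06]), 'eef_pos': array([0.15441827, 0.60512062, 0.22835261]), 'ee_rot': array([-3.91426050e-01, -3.11703499e+00,  2.31932085e-03]), 'force': array([ 0.47891894, -0.27486088, -0.58613249]), 'torque': array([ 0.02387219, -0.03402821,  0.00824894]), 'opening': 0.08535081529686546}
{'intrinsics': array([[470.19608905,   0.        , 324.44862749],
       [  0.        , 470.19608905, 203.48041952],
       [  0.        ,   0.        ,   1.        ]]), 'origin': array([-0.25903402, -0.69450279,  1.56299753]), 'attitude': array([-2.29731933,  1.19803981, -0.37534617])}
{'intrinsics': array([[506.02770663,   0.        , 322.3656285 ],
       [  0.        , 506.02770663, 206.39465869],
       [  0.        ,   0.        ,   1.        ]]), 'origin': array([-0.37722182, -0.05300388,  2.04714482]), 'attitude': array([-1.8418952 ,  2.10646431, -0.4866058 ])}
```

View pics/scene0.png

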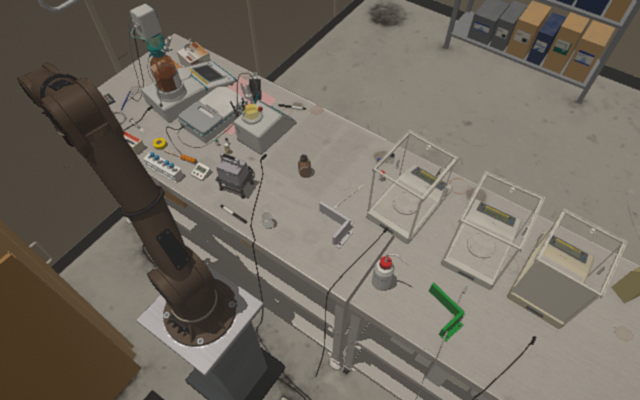

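View pics/top0.png

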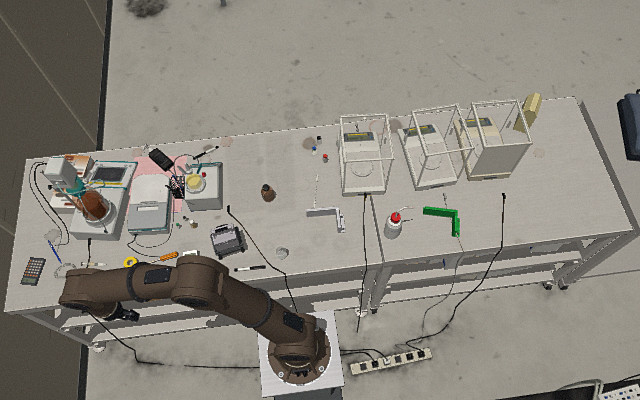

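The scene view has the canister on its stand at about (235,172), the silver fence at (340,225) and the green look-alike at (448,312). In the top view the canister is at (228,240) and the fence corner at (340,212). I'll enlarge both.

```bash
cat > h.py <<'E'
import numpy as np,cv2
from scipy.spatial.transform import Rotation as R
from plant import *
def xyz(n,d):
    c=camera_info(n);K=c['intrinsics'];M=R.from_rotvec(c['attitude']).as_matrix()
    v,u=np.mgrid[0:400,0:640]
    P=np.stack([(u-K[0,2])/K[0,0]*d,(v-K[1,2])/K[1,1]*d,d],-1)
    return P@M.T+c['origin']
def ray(n,u,v,z):
    c=camera_info(n);K=c['intrinsics'];M=R.from_rotvec(c['attitude']).as_matrix()
    r=M@np.array([(u-K[0,2])/K[0,0],(v-K[1,2])/K[1,1],1]);o=c['origin']
    return o+r*(z-o[2])/r[2]
def proj(n,P):
    c=camera_info(n);K=c['intrinsics'];M=R.from_rotvec(c['attitude']).as_matrix()
    q=(np.atleast_2d(P)-c['origin'])@M;q=q@K.T
    return q[:,:2]/q[:,2:]
def crop(p,f,u0,v0,w,h,s):
    cv2.imwrite(f,cv2.resize(p[v0:v0+h,u0:u0+w,::-1],None,fx=s,fy=s,interpolation=cv2.INTER_CUBIC))
E
python3 - <<'E'
from h import *
a=np.load('pics/scene0.npz');b=np.load('pics/top0.npz')
tiles=[]
for p,u,v in((a['p'],200,140),(a['p'],300,185),(b['p'],195,205),(b['p'],290,180)):
    tiles.append(cv2.resize(p[v:v+60,u:u+70,::-1],None,fx=5,fy=5,interpolation=cv2.INTER_CUBIC))
cv2.imwrite('pics/c0.png',np.vstack([np.hstack(tiles[:2]),np.hstack(tiles[2:])]))
for n,z in(('scene',a),('top',b)):
    X=xyz(n,z['d']);ok=z['d']>0
    m=ok&(X[...,0]>.2)&(X[...,0]<1)&(abs(X[...,1])<.5)
    print(n,np.median(X[m][:,2]))
    # fence: height 50-66
    for lab,uv in(('can',(200,260,140,200)if n=='scene' else(195,260,210,265)),('fen',(310,365,195,250)if n=='scene' else(300,350,195,240))):
        u0,u1,v0,v1=uv;s=X[v0:v1,u0:u1].reshape(-1,3);k=z['d'][v0:v1,u0:u1].ravel()>0
        s=s[k&(s[:,2]>(.135 if lab=='can' else .053))]
        print(lab,len(s),s.min(0),s.max(0),s.mean(0), np.sort(s[:,2])[::max(1,len(s)//12)].round(3))
        r=cv2.minAreaRect((s[:,:2]*1000).astype(np.float32));print(r)
E
```

```text
scene -0.0016796264545422268
can 407 [0.43711822 0.19544194 0.13521733] [0.52271025 0.29992239 0.19616106] [0.47372051 0.24494474 0.15269996] [0.135 0.139 0.141 0.142 0.143 0.144 0.145 0.146 0.148 0.149 0.172 0.188
 0.193]
((478.4135437011719, 248.78182983398438), (74.9941177368164, 98.3236312866211), 11.415170669555664)
fen 182 [ 0.47706703 -0.24229607  0.05317631] [ 0.58814167 -0.10004295  0.07034047] [ 0.55504927 -0.19601655  0.05892436] [0.053 0.054 0.056 0.056 0.057 0.058 0.058 0.059 0.06  0.061 0.063 0.064
 0.069]
((532.4314575195312, -170.44500732421875), (144.98638916015625, 105.92097473144531), 87.7951889038086)
top 2.3061023338932785e-05
can 555 [0.09659853 0.15562085 0.13506405] [0.52321082 0.29818432 0.8374743 ] [0.35257389 0.22629743 0.37665049] [0.135 0.14  0.142 0.145 0.146 0.149 0.153 0.187 0.209 0.815 0.823 0.829
 0.836]
((309.0208740234375, 215.25567626953125), (429.7878112792969, 94.26626586914062), 10.265682220458984)
fen 146 [ 0.48166977 -0.24372112  0.05324917] [ 0.58955148 -0.10318262  0.07734046] [ 0.56206733 -0.19258298  0.06037268] [0.053 0.055 0.056 0.057 0.058 0.059 0.06  0.061 0.062 0.063 0.064 0.067
 0.074]
((563.4501953125, -191.72625732421875), (169.2688751220703, 84.98370361328125), 52.821624755859375)
```

View pics/c0.png

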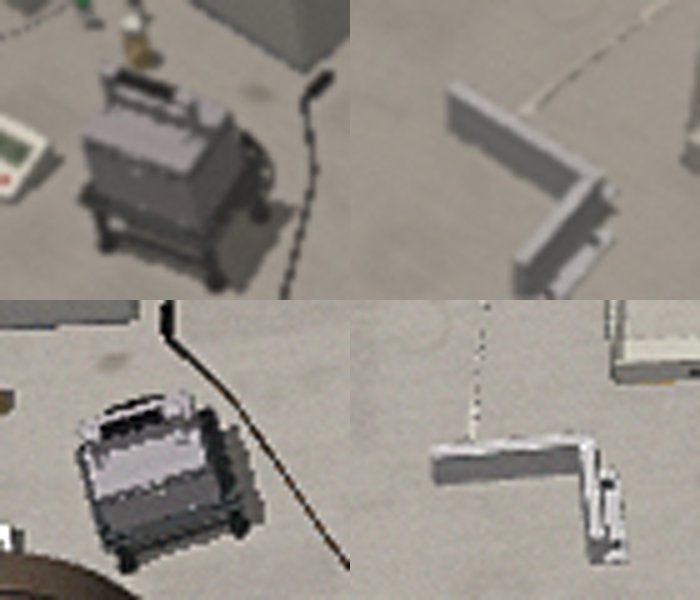

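```bash
cat > fit.py <<'E'
from h import *
from scipy.optimize import minimize
def loc(X,q):
    c,s=np.cos(q[2]),np.sin(q[2]);d=X[:,:2]-q[:2]
    return np.c_[d[:,0]*c+d[:,1]*s,-d[:,0]*s+d[:,1]*c]
def sdf(p,x0,x1,y0,y1):
    a=np.maximum(x0-p[:,0],p[:,0]-x1);b=np.maximum(y0-p[:,1],p[:,1]-y1)
    return np.hypot(np.maximum(a,0),np.maximum(b,0))+np.minimum(np.maximum(a,b),0)
def rails(q,X):
    p=loc(X,q)
    return np.minimum(sdf(p,0,.012,-.012,.13),sdf(p,-.09,.012,-.012,0))
E
python3 - <<'E'
from fit import *
for n in('scene','top'):
    z=np.load(f'pics/{n}0.npz');X=xyz(n,z['d'])
    u0,u1,v0,v1=(310,365,195,250) if n=='scene' else(300,352,195,240)
    s=X[v0:v1,u0:u1].reshape(-1,3);t=s[(s[:,2]>.053)&(s[:,2]<.068)]
    # tops inside footprint; drive points towards rail centreline too
    f=lambda q:np.mean(np.minimum(abs(rails(q,t)+.006),.012)**1.0)*1000
    r=min((minimize(f,[.57+dx,-.225,a],method='Nelder-Mead') for dx in(-.01,0,.01) for a in(-.1,0,.1)),key=lambda r:r.fun)
    print(n,'fence',r.x,np.degrees(r.x[2]),r.fun,len(t))
    # inner face of long rail: points z .01-.05
    p=loc(s,r.x);k=(s[:,2]>.012)&(s[:,2]<.05)&(p[:,1]>.015)&(p[:,1]<.12)&(abs(p[:,0])<.015)
    if k.sum()>5:
        g=s[k];c=np.polyfit(g[:,1],g[:,0],1);print(' face: x=',c,'n',k.sum(),'sd',np.std(g[:,0]-np.polyval(c,g[:,1])),'yaw',np.degrees(-np.arctan(c[0])))
    k=(s[:,2]>.012)&(s[:,2]<.05)&(p[:,0]<-.01)&(p[:,0]>-.085)&(abs(p[:,1])<.02)
    if k.sum()>5:
        g=s[k];c=np.polyfit(g[:,0],g[:,1],1);print(' short face: y=',c,'n',k.sum(),'yaw',np.degrees(np.arctan(c[0])),p[k,1].mean())
    q=r.x;c,sn=np.cos(q[2]),np.sin(q[2]);
    print(' home',q[0]-.036*c-.048*sn,q[1]-.036*sn+.048*c)
    # canister
    u0,u1,v0,v1=(200,260,140,200) if n=='scene' else(195,260,205,262)
    s=X[v0:v1,u0:u1].reshape(-1,3);s=s[(s[:,2]<.25)&(s[:,2]>.05)]
    t=s[(s[:,2]>.136)&(s[:,2]<.155)]
    h=s[(s[:,2]>.17)&(s[:,2]<.21)]
    g=minimize(lambda q:np.mean(np.maximum(sdf(loc(t,q),-.036,.036,-.048,.048),0))*1000+.5*np.mean(abs(loc(h,q)[:,0]))*1000,[.478,.248,.2],method='Nelder-Mead')
    print(n,'can',g.x,np.degrees(g.x[2]),g.fun,len(t),len(h))
    print(' lid rect',cv2.minAreaRect((t[:,:2]*1000).astype(np.float32)), 'lid z',np.median(t[:,2]),'handle z',np.percentile(h[:,2],[10,50,90]),'handle rect',cv2.minAreaRect((h[:,:2]*1000).astype(np.float32)))
E
```

```text
scene fence [ 0.56887891 -0.23002026 -0.03498373] -2.0044201918206683 3.747650022515001 180
 face: x= [0.03501995 0.57870452] n 118 sd 0.002109068893128236 yaw -2.0056755130364903
 short face: y= [-0.01758983 -0.229174  ] n 52 yaw -1.007718968689972 -0.009987604187544703
 home 0.5345798179639132 -0.18079047268338036
scene can [0.47768511 0.24862985 0.20691626] 11.855428486785906 1.5487945458574812 310 78
 lid rect ((478.4135437011719, 248.78182983398438), (74.9941177368164, 98.3236312866211), 11.415170669555664) lid z 0.14398852348428615 handle z [0.17775761 0.1883474  0.19353172] handle rect ((480.31927490234375, 248.94119262695312), (17.401159286499023, 80.13726806640625), 13.79918384552002)
top fence [ 0.56996221 -0.2325523  -0.04816807] -2.7598271524471403 3.916437155963356 136
 face: x= [0.05074867 0.58366657] n 85 sd 0.0032663117070741293 yaw -2.905192379158614
 short face: y= [-0.12626872 -0.16635625] n 16 yaw -7.196579085537514 -0.0022241435444487635
 home 0.5363151388937566 -0.18287459702754416
top can [0.48061213 0.24588401 0.17283835] 9.902907785419597 2.03034050652148 280 69
 lid rect ((480.8134765625, 246.36940002441406), (74.81085205078125, 94.26626586914062), 10.265681266784668) lid z 0.1451081803492279 handle z [0.18051638 0.18816248 0.19583331] handle rect ((482.0950622558594, 246.9592742919922), (19.632844924926758, 79.34679412841797), 13.949905395507812)
```

```bash
cat > ov.py <<'E'
from h import *
def w(q,P):
    c,s=np.cos(q[2]),np.sin(q[2]);P=np.array(P,float)
    return np.c_[q[0]+P[:,0]*c-P[:,1]*s,q[1]+P[:,0]*s+P[:,1]*c,P[:,2]]
def draw(n,p,lines,u,v,wd,h,s):
    im=cv2.resize(p[v:v+h,u:u+wd,::-1],None,fx=s,fy=s,interpolation=cv2.INTER_CUBIC)
    for P,col in lines:
        q=((proj(n,P)-[u,v]+.5)*s).round().astype(np.int32);cv2.polylines(im,[q],False,col,1)
    return im
def rect(a,b,z,c=(0,0)):return [(c[0]+x*a,c[1]+y*b,z) for x,y in((1,1),(-1,1),(-1,-1),(1,-1),(1,1))]
def canl(q,z0=0):
    return [(w(q,rect(.036,.048,z0+.075)),(0,0,255)),(w(q,rect(.036,.048,z0)),(0,255,255)),(w(q,[(0,-.04,z0+.121),(0,.04,z0+.121)]),(0,255,0))]
def fenl(f):
    return [(w(f,[(-.09,0,.06),(0,0,.06),(0,.13,.06),(.012,.13,.06),(.012,-.012,.06),(-.09,-.012,.06),(-.09,0,.06)]),(0,0,255)),(w(f,[(-.09,0,0),(0,0,0),(0,.13,0)]),(0,255,255))]
E
python3 - <<'E'
from ov import *
C=(.479,.248,np.radians(11));F=(.5695,-.231,np.radians(-2.4))
o=[]
for n,c,f in(('scene',(200,140),(300,185)),('top',(195,205),(290,180))):
    p=np.load(f'pics/{n}0.npz')['p']
    o.append(np.hstack([draw(n,p,canl(C,.07),*c,65,50,6),draw(n,p,fenl(F),*f,65,50,6)]))
cv2.imwrite('pics/o0.png',np.vstack(o))
E
```

```text
(no output)
```

View pics/o0.png

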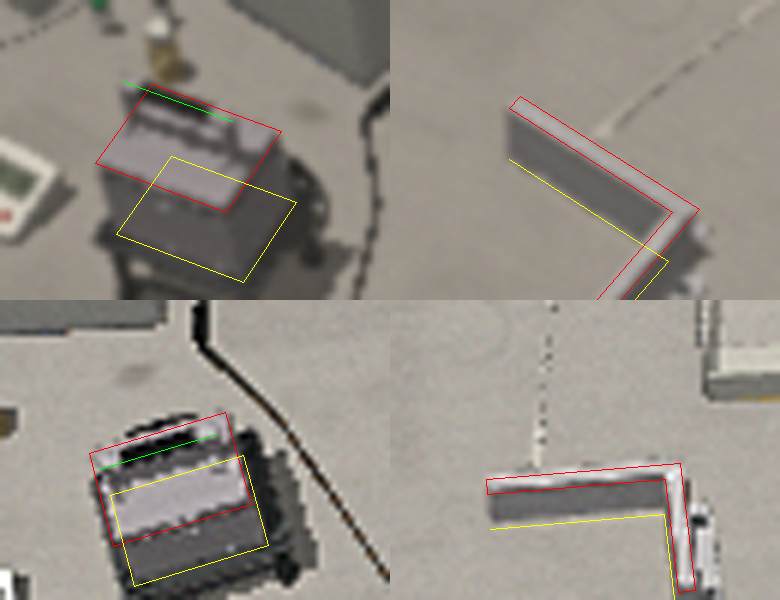

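```bash
python3 - <<'E'
from ov import *
C=(.479,.248,np.radians(11))
o=[]
for n,c in(('scene',(213,147)),('top',(208,213))):
    z=np.load(f'pics/{n}0.npz');p=z['p']
    a=[(w(C,[(-.006,-.026,.191),(-.006,.026,.191),(.006,.026,.191),(.006,-.026,.191),(-.006,-.026,.191)]),(0,255,0))]
    o+= [draw(n,p,[],*c,38,29,10),draw(n,p,a,*c,38,29,10)]
    X=xyz(n,z['d']);
    for v in range(c[1],c[1]+16,1):print(v,' '.join('%4d/%3d'%(1000*X[v,u,0],1000*X[v,u,2]) for u in range(c[0]+2,c[0]+32,2)))
cv2.imwrite('pics/o1.png',np.vstack([np.hstack(o[:2]),np.hstack(o[2:])]))
E
```

```text
147  591/ -8  592/  0  596/  0  600/  2  608/ -3  586/ 44  593/ 41  603/ 33  626/  0  634/ -4  642/-10  642/ -1  642/  7  652/ -1  660/ -5
148  581/  0  593/-11  591/  1  597/  0  600/  3  584/ 41  593/ 33  604/ 22  624/ -4  627/  0  635/ -4  634/  4  645/ -5  645/  3  653/ -1
149  575/  5  580/  4  587/  1  593/ -1  595/  4  585/ 31  589/ 33  598/ 25  617/  0  623/ -1  626/  2  629/  5  641/ -5  648/ -9  645/  5
150  576/ -5  579/ -1  584/  0  592/ -7  593/  0  585/ 23  590/ 24  600/ 14  614/ -1  617/  1  622/  1  628/  0  634/ -1  643/ -8  641/  3
151  571/ -3  577/ -4  575/  6  588/ -6  586/  5  590/  7  590/ 16  592/ 20  611/ -3  615/ -1  619/  0  624/  0  627/  3  635/ -1  640/ -1
152  567/ -3  567/  4  573/  3  584/ -7  586/ -2  586/  6  584/ 19  596/  6  608/ -6  614/ -7  610/  7  621/ -2  619/  9  629/  0  636/ -2
153  557/  6  567/ -1  570/  1  476/187  477/192  587/ -2  588/  3  591/  7  599/  1  606/  0  610/  0  612/  6  619/  1  625/  0  628/  3
154  554/  4  561/  0 -259/1562  470/189  472/195  479/189  586/  0  591/  1  599/ -4  598/  4  606/  0  612/ -1  617/ -1  620/
[... 2649 characters left out ...]
8/  2
224  598/  4  601/ -3  602/ -7  603/-12  595/  0  595/ -1  592/  3  583/ 19  583/ 16  591/ -3  521/143  520/142  588/ -3  586/  0  586/ -3
225  594/  4  600/-11  594/ -1  595/ -5  585/ 12  583/ 14  582/ 14  582/ 11  517/145  518/142  517/142  520/132  585/ -7  582/ -4  581/ -4
226  590/  1  588/  3  590/ -3  589/ -4  579/ 15  578/ 15  514/149  511/153  514/142  496/179  492/186  511/142  580/ -7  576/  0  576/ -4
227  593/-14  585/  0  585/ -3  575/ 16  515/142  514/140  513/141  492/182  487/192  488/188  487/187  510/136  521/108  534/ 78  571/ -3
228  586/-10  583/ -5  579/  0  509/147  511/139  488/187  486/188  485/188  481/196  480/195  484/184  502/142  510/122  531/ 74  531/ 72
```

View pics/o1.png

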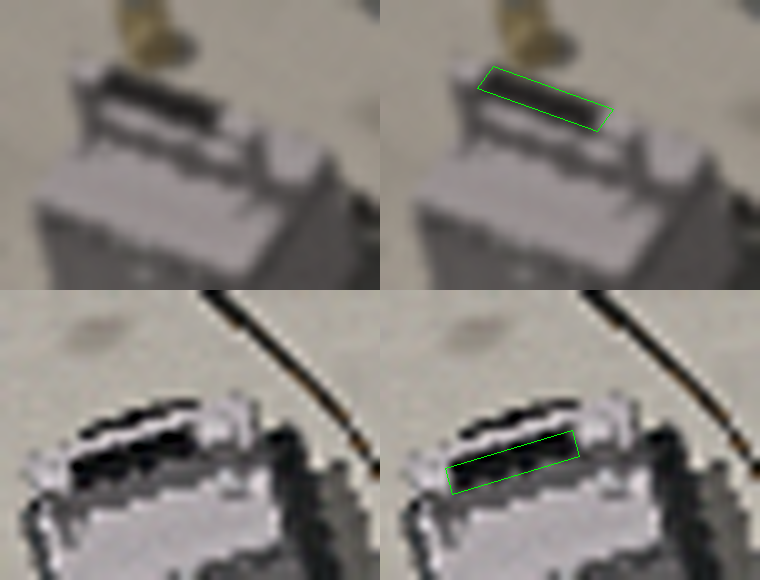

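```bash
python3 - <<'E'
from h import *
for n,a,b in(('scene',(213+10.7-.5,147+8.2-.5),(213+21.3-.5,147+12.2-.5)),('top',(208+7.4-.5,213+17.6-.5),(208+19.2-.5,213+15.0-.5))):
    A=ray(n,*a,.189);B=ray(n,*b,.189);d=A-B
    print(n,A,B,(A+B)/2,np.linalg.norm(d),np.degrees(np.arctan2(-d[0],d[1])))
s=state();M=R.from_rotvec(s['ee_rot']).as_matrix();print(M.round(3))
E
```

```text
scene [0.47358344 0.27250159 0.189     ] [0.48178952 0.22675165 0.189     ] [0.47768648 0.24962662 0.189     ] 0.04648005992074103 10.16889708664452
top [0.48126218 0.27152675 0.189     ] [0.48631566 0.22413181 0.189     ] [0.48378892 0.24782928 0.189     ] 0.04766358900930088 6.086164128533499
[[-0.969  0.247 -0.   ]
 [ 0.247  0.969 -0.001]
 [-0.    -0.001 -1.   ]]
```

```bash
python3 -m crank '100 0 0 -2 0; 100 -1.5 -1 -4 0.05; 100 -4.5 -3 -5 0.15; 100 -7.5 -5 -6 0.25; 100 -10.5 -7 -6 0.35; 100 -13.5 -9 -6 0.45; 100 -16.5 -11 -6 0.55; 100 -19.5 -13 -6 0.65; 100 -22.5 -15 -6 0.75; 100 -25 -16.5 -6 0.8'; python3 go.py .48 .248 .27 10.5
```

```text
clock: 0.93
eef_pos: [0.3575, 0.3812, 0.2891]
ee_rot: [1.584, 2.712, -0.001]
force: [0.9, -0.1, -0.3]
opening: 0.0858
t 0.9333 pos [0.3575 0.3812 0.2891] yaw 29.42 shift cm [-17.62   4.13   1.91] turn 0.3302 F [ 0.92 -0.11 -0.26] T [ 0.02 -0.05 -0.03] op 0.0858 tilt [ 1.e-04 -6.e-04 -1.e+00]
```

```bash
python3 -m crank '100 -3 0.7 0 0.06; 100 -6 1.4 0 0.12; 100 -9 2.1 0 0.18; 100 -12 2.8 0.5 0.24; 100 -15 3.5 1 0.3; 100 -17 4 1.5 0.33; 100 -17.6 4.1 1.9 0.33; 100 -17.6 4.1 1.9 0.33; 100 -17.6 4.1 1.9 0.33'; python3 go.py .48 .248 .186 10.5
python3 - <<'E'
from h import *
o=[]
for n,c in(('scene',(190,120)),('top',(190,180))):
    p,d=read_camera(n);o.append(cv2.resize(p[c[1]:c[1]+90,c[0]:c[0]+75,::-1],None,fx=5,fy=5,interpolation=cv2.INTER_CUBIC))
cv2.imwrite('pics/a1.png',np.hstack(o))
E
```

```text
clock: 1.68
eef_pos: [0.4784, 0.2521, 0.2697]
ee_rot: [-1.998, -2.423, 0.001]
force: [0.2, -0.1, 0.0]
opening: 0.0856
t 1.6833 pos [0.4784 0.2521 0.2697] yaw 10.98 shift cm [-0.44  0.09  8.37] turn 0.0084 F [ 0.15 -0.12  0.02] T [0.05 0.02 0.02] op 0.0856 tilt [-1.2e-03 -2.0e-04 -1.0e+00]
```

View pics/a1.png

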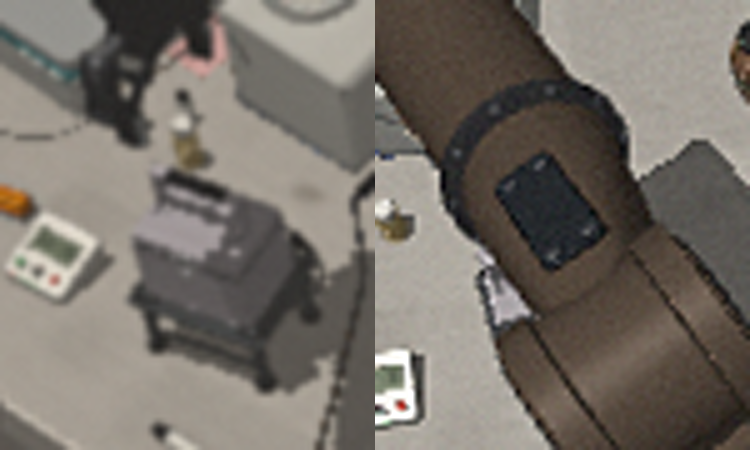

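The gripper is above and clear of the handle in the scene view, with fingers at about (115,110) of the crop and the handle at (190,185). I'll descend next.

```bash
python3 -m crank '100 -0.4 0.1 1 0.01; 100 -0.4 0.1 2.5 0.01; 100 -0.4 0.1 4 0.01; 100 -0.4 0.1 5.5 0.01; 100 -0.4 0.1 6.5 0.01; 100 -0.4 0.1 7.5 0.01; 100 -0.4 0.1 8 0.01;100 -0.4 0.1 8.3 0.01; 100 -0.4 0.1 8.3 0.01'; python3 go.py .48 .248 .186 10.5
python3 - <<'E'
from h import *
p,d=read_camera('scene');crop(p,'pics/a2.png',195,125,75,75,8)
E
```

```text
clock: 2.53
eef_pos: [0.4808, 0.248, 0.1868]
ee_rot: [-2.011, -2.413, 0.001]
force: [-0.5, -0.8, 0.7]
opening: 0.0854
t 2.5333 pos [0.4808 0.248  0.1868] yaw 10.37 shift cm [ 0.02 -0.07  0.08] turn -0.0022 F [-0.53 -0.79  0.7 ] T [-0.03  0.05 -0.01] op 0.0854 tilt [-3.e-04 -2.e-04 -1.e+00]
```

View pics/a2.png

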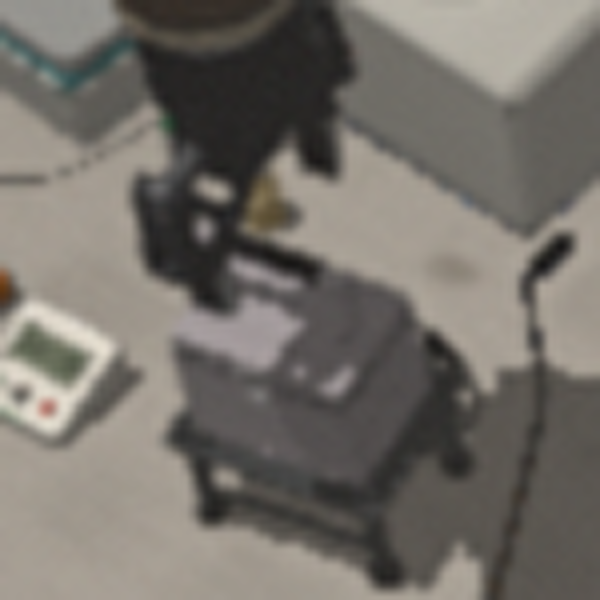

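```bash
python3 -m crank '60 0 0 0 0; 40 0 0 0 0; 25 0 0 0 0; 20 0 0 0 0; 20 0 0 0 0; 20 0 0 0 0' 30; python3 go.py .48 .248 .186 10.5
```

```text
clock: 3.08
eef_pos: [0.4809, 0.248, 0.1872]
ee_rot: [2.012, 2.413, 0.0]
force: [0.1, 1.0, -0.8]
opening: 0.0168
t 3.0833 pos [0.4809 0.248  0.1872] yaw 10.37 shift cm [ 0.02 -0.09  0.12] turn -0.0023 F [ 0.1   1.   -0.84] T [0.   0.04 0.07] op 0.0168 tilt [ 2.e-04  2.e-04 -1.e+00]
```

```bash
python3 -m crank '15 0 0 0 0; 10 0 0 0 0; 5 0 0 0 0; 0 0 0 0 0; 0 0 0 0 0; 0 0 0 0 0; 0 0 0 0 0; 0 0 0 0 0' 60; python3 go.py .48 .248 .186 10.5
```

```text
clock: 3.75
eef_pos: [0.4813, 0.2481, 0.1875]
ee_rot: [2.011, 2.413, 0.002]
force: [3.4, -0.2, 5.9]
opening: 0.0082
t 3.75 pos [0.4813 0.2481 0.1875] yaw 10.36 shift cm [ 0.02 -0.13  0.15] turn -0.0024 F [ 3.43 -0.24  5.91] T [ 0.02 -0.66  0.03] op 0.0082 tilt [ 1.e-03  5.e-04 -1.e+00]
```

```bash
python3 -m crank '0 0 0 0 0; 0 0 0 0 0;0 0 0 0 0' 60; python3 go.py .48 .248 .186 10.5;python3 - <<'E'
from h import *
p,d=read_camera('scene');crop(p,'pics/a3.png',195,125,75,75,8)
E
```

```text
clock: 4.0
eef_pos: [0.4813, 0.2481, 0.1875]
ee_rot: [2.011, 2.413, 0.002]
force: [2.6, 0.2, 6.1]
opening: 0.0083
t 4.0 pos [0.4813 0.2481 0.1875] yaw 10.36 shift cm [ 0.01 -0.13  0.15] turn -0.0024 F [2.6  0.22 6.1 ] T [ 0.04 -0.63  0.06] op 0.0083 tilt [ 1.e-03  5.e-04 -1.e+00]
```

View pics/a3.png

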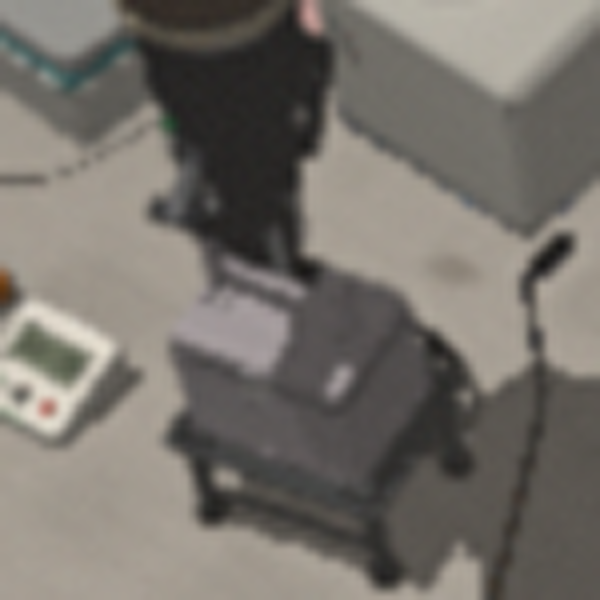

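```bash
python3 -m crank '0 0 0 -0.1 0; 0 0 0 -0.3 0;0 0 0 -0.5 0;0 0 0 -0.5 0;0 0 0 -0.5 0' 80; python3 go.py .48 .248 .186 10.5
```

```text
clock: 4.47
eef_pos: [0.4802, 0.2477, 0.1916]
ee_rot: [-2.011, -2.413, 0.002]
force: [0.2, -0.2, -5.5]
opening: 0.0071
t 4.4667 pos [0.4802 0.2477 0.1916] yaw 10.37 shift cm [ 0.03 -0.01  0.56] turn -0.0022 F [ 0.24 -0.21 -5.47] T [ 0.   -0.01 -0.02] op 0.0071 tilt [-1.4e-03 -7.0e-04 -1.0e+00]
```

```bash
python3 -m crank '0 0 0 -0.3 0; 0 0 0 -0.6 0;0 0 0 -1 0;0 0 0 -1.4 0;0 0 0 -1.8 0;0 0 0 -2.2 0;0 0 0 -2.5 0;0 0 0 -2.5 0;0 0 0 -2.5 0'; python3 go.py .48 .248 .186 10.5
python3 - <<'E'
from h import *
p,d=read_camera('scene');crop(p,'pics/a4.png',195,115,75,75,8);np.savez('pics/a4.npz',p=p,d=d)
E
```

```text
clock: 5.22
eef_pos: [0.4809, 0.248, 0.2173]
ee_rot: [2.012, 2.413, 0.001]
force: [0.4, -0.1, -4.4]
opening: 0.0067
t 5.2167 pos [0.4809 0.248  0.2173] yaw 10.37 shift cm [ 0.02 -0.09  3.13] turn -0.0023 F [ 0.4  -0.09 -4.43] T [-0.04 -0.04  0.08] op 0.0067 tilt [ 3.e-04  3.e-04 -1.e+00]
```

View pics/a4.png

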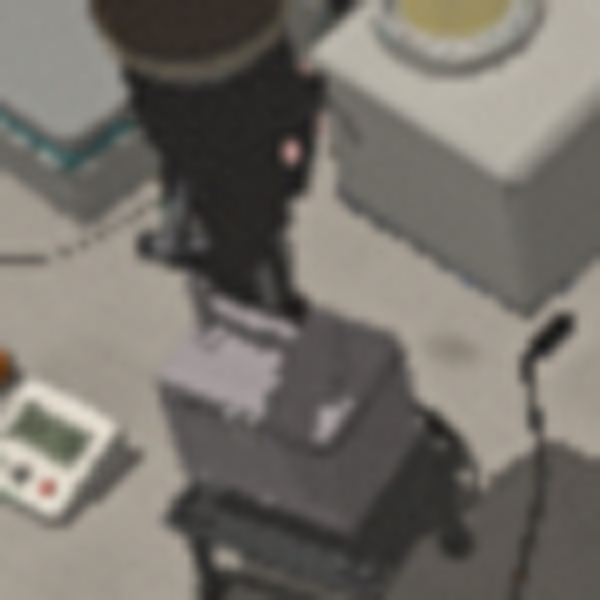

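Lifted about 30 mm and clear of the lips; the load reads about 4.5–5.5 N and the pads are steady. Before carrying it I'll check where the bystanders are relative to the path.

```bash
python3 - <<'E'
from h import *
for nm,u,v in(('beaker',282,256),('amber',268,198),('wash',393,232),('pen1',236,270),('pen2',265,266)):print(nm,ray('top',u,v,0).round(3))
E
python3 go.py .523 -.17 .30 -2.4
```

```text
beaker [0.408 0.023 0.   ]
amber [0.696 0.059 0.   ]
wash [ 0.454 -0.472  0.   ]
pen1 [0.371 0.223 0.   ]
pen2 [0.373 0.099 0.   ]
t 5.2667 pos [0.4808 0.2479 0.2171] yaw 10.37 shift cm [-41.87  -3.37  -8.29] turn 0.2228 F [-1.14 -0.26 -4.66] T [-0.04 -0.04  0.04] op 0.0072 tilt [-1.e-04  1.e-04 -1.e+00]
```

```bash
python3 -m crank '0 0 0 -2 0; 0 0 0 -4 0;0 -0.5 0 -6 0;0 -2 -0.2 -7.5 0.01;0 -4 -0.4 -8 0.03;0 -6.5 -0.5 -8.3 0.05;0 -9 -0.7 -8.3 0.07;0 -12 -1 -8.3 0.09;0 -15 -1.2 -8.3 0.11;0 -18 -1.4 -8.3 0.13'; python3 go.py .523 -.17 .30 -2.4
```

```text
clock: 6.1
eef_pos: [0.4987, 0.0656, 0.2993]
ee_rot: [-2.167, -2.274, 0.002]
force: [0.6, 0.3, -5.1]
opening: 0.0073
t 6.1 pos [0.4987 0.0656 0.2993] yaw 2.77 shift cm [-23.65   1.29  -0.06] turn 0.0902 F [ 0.57  0.27 -5.14] T [-0.01 -0.08  0.03] op 0.0073 tilt [-1.1e-03 -4.0e-04 -1.0e+00]
```

```bash
python3 -m crank '0 -3 -0.2 0 0.02; 0 -6 -0.5 0 0.03;0 -9 -0.7 0 0.04;0 -12 -1 0 0.05;0 -15 -1.2 0 0.06;0 -18 -1.4 0 0.07;0 -20 -1.6 0 0.08;0 -22 -1.8 0 0.09;0 -23 -1.9 0 0.09;0 -23 -1.9 0 0.09'; python3 go.py .523 -.17 .30 -2.4
```

```text
clock: 6.93
eef_pos: [0.4908, -0.1658, 0.2997]
ee_rot: [2.27, 2.171, -0.002]
force: [0.1, -1.3, -4.1]
opening: 0.0073
t 6.9333 pos [ 0.4908 -0.1658  0.2997] yaw -2.54 shift cm [-0.27  3.24 -0.04] turn -0.0025 F [ 0.1  -1.35 -4.11] T [-0.1  -0.02  0.01] op 0.0073 tilt [-8.0e-04 -1.3e-03 -1.0e+00]
```

```bash
python3 -m crank '0 -0.2 1.5 0 0; 0 -0.4 2.7 1 0;0 -0.4 3.2 3 0;0 -0.4 3.2 5.5 0;0 -0.4 3.2 8 0;0 -0.4 3.2 10.5 0;0 -0.4 3.2 12.5 0;0 -0.4 3.2 14 0;0 -0.4 3.2 15 0;0 -0.4 3.2 15 0'; python3 go.py .523 -.17 .117 -2.4
python3 - <<'E'
from ov import *
s=state();F=(.5695,-.231,np.radians(-2.4));C=(s['eef_pos'][0],s['eef_pos'][1],np.radians(-2.5))
o=[]
for n,c in(('scene',(300,165)),('top',(285,160))):
    p,d=read_camera(n);o.append(draw(n,p,[],*c,75,90,5));np.savez(f'pics/{n}5.npz',p=p,d=d)
cv2.imwrite('pics/a5.png',np.hstack(o))
E
```

```text
clock: 7.77
eef_pos: [0.5227, -0.1662, 0.1479]
ee_rot: [-2.261, -2.176, 0.003]
force: [-0.8, 0.6, -4.7]
opening: 0.0069
t 7.7667 pos [ 0.5227 -0.1662  0.1479] yaw -2.18 shift cm [-0.38  0.05  3.09] turn 0.0038 F [-0.78  0.62 -4.68] T [-0.04  0.11 -0.04] op 0.0069 tilt [-0.0038  0.001  -1.    ]
```

View pics/a5.png

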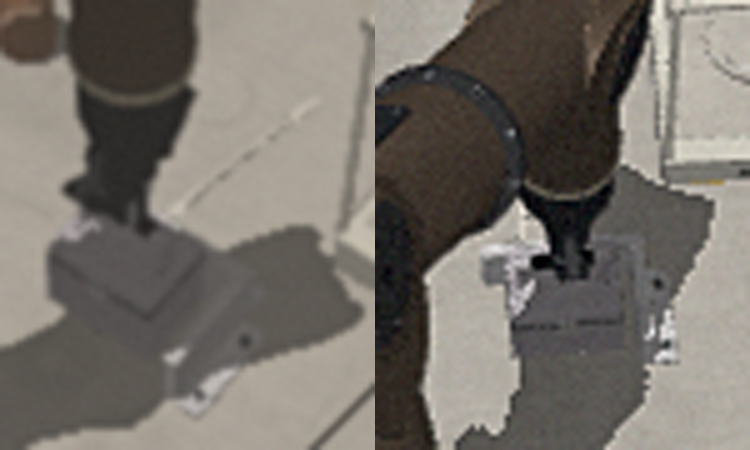

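```bash
python3 -m crank '0 0 0 0.5 0; 0 0 0 1 0;0 0 0 1.5 0;0 0 0 2 0;0 0 0 2.3 0;0 0 0 2.5 0;0 0 0 2.7 0;0 0 0 2.7 0'; python3 go.py .523 -.17 .117 -2.4;  python3 -m crank '0 0 0 0.1 0; 0 0 0 0.2 0;0 0 0 0.2 0;0 0 0 0.2 0'; python3 go.py .523 -.17 .117 -2.4
```

```text
clock: 8.53
eef_pos: [0.5239, -0.1676, 0.1228]
ee_rot: [-2.264, -2.177, 0.0]
force: [0.0, 0.5, -4.6]
opening: 0.0072
t 8.5333 pos [ 0.5239 -0.1676  0.1228] yaw -2.24 shift cm [-0.25 -0.08  0.58] turn 0.0028 F [ 0.04  0.55 -4.62] T [ 0.01  0.03 -0.01] op 0.0072 tilt [-4.e-04  0.e+00 -1.e+00]
clock: 8.87
eef_pos: [0.524, -0.1676, 0.1212]
ee_rot: [2.264, 2.178, 0.0]
force: [0.5, -0.6, -6.0]
opening: 0.0068
t 8.8667 pos [ 0.524  -0.1676  0.1212] yaw -2.24 shift cm [-0.25 -0.1   0.42] turn 0.0028 F [ 0.54 -0.61 -6.04] T [ 0.01  0.01 -0.01] op 0.0068 tilt [ 1.e-04  0.e+00 -1.e+00]
```

```bash
python3 -m crank '0 0 0 0.1 0; 0 0 0 0.2 0;0 0 0 0.2 0;0 0 0 0.2 0'; python3 -m crank '0 0 0 0.1 0; 0 0 0 0.1 0;0 0 0 0.1 0' | tail -2;  python3 -m crank '0 0 0 0.1 0; 0 0 0 0.1 0;0 0 0 0.1 0'; python3 go.py .523 -.17 .117 -2.4
```

```text
clock: 9.2
eef_pos: [0.524, -0.1675, 0.119]
ee_rot: [-2.264, -2.178, 0.0]
force: [0.4, -0.5, -4.4]
opening: 0.0069
force: [-0.8, -0.2, -5.1]
opening: 0.007
clock: 9.7
eef_pos: [0.5245, -0.1679, 0.1174]
ee_rot: [2.264, 2.177, 0.001]
force: [0.8, -0.9, -1.1]
opening: 0.0072
t 9.7 pos [ 0.5245 -0.1679  0.1174] yaw -2.24 shift cm [-0.22 -0.14  0.04] turn 0.0027 F [ 0.8  -0.93 -1.07] T [-0.18 -0.13  0.02] op 0.0072 tilt [ 1.e-03 -4.e-04 -1.e+00]
```

Supported by the bench now: vertical load fell from about -5 N to -1 N. I'll release and back off upward.

```bash
python3 -m crank '5 0 0 0 0; 15 0 0 0 0;30 0 0 0 0;60 0 0 0 0;60 0 0 0 0;60 0 0 0 0;60 0 0 0 0' 40;python3 -m crank '60 0 0 -1 0; 60 0 0 -3 0;60 0 0 -5 0; 60 0 0 -7 0;60 0 0 -9 0;60 0 0 -11 0;60 0 0 -11 0';  python3 go.py .40 -.175 .235 -2.4
```

```text
clock: 10.28
eef_pos: [0.524, -0.1676, 0.1171]
ee_rot: [-2.264, -2.177, -0.0]
force: [0.1, -0.2, -0.4]
opening: 0.0512
clock: 10.87
eef_pos: [0.5258, -0.1687, 0.2315]
ee_rot: [2.262, 2.174, 0.006]
force: [0.1, -1.5, 0.7]
opening: 0.0512
t 10.8667 pos [ 0.5258 -0.1687  0.2315] yaw -2.27 shift cm [ -1.13 -12.54  -0.42] turn 0.0023 F [ 0.11 -1.51  0.74] T [ 0.01 -0.07 -0.  ] op 0.0512 tilt [ 0.0059 -0.001  -1.    ]
```

```bash
python3 -m crank '40 0 -2 0 0; 40 0 -5 0 0;40 0 -8 0 0;40 0 -10.7 0 0;40 0 -10.7 0 0;40 0 -10.7 0 0';  python3 go.py .42 -.168 .042 -2.4
python3 - <<'E'
from ov import *
F=(.5695,-.231,np.radians(-2.4));C=(.524,-.168,np.radians(-2.3))
o=[]
for n,c in(('scene',(300,180)),('top',(290,175))):
    p,d=read_camera(n);np.savez(f'pics/{n}6.npz',p=p,d=d);o.append(np.hstack([draw(n,p,L,*c,65,50,6) for L in([],canl(C)+fenl(F))]))
    X=xyz(n,d);s=X[c[1]:c[1]+60,c[0]:c[0]+70].reshape(-1,3);t=s[(s[:,2]>.068)&(s[:,2]<.085)];print(n,len(t),cv2.minAreaRect((t[:,:2]*1000).astype(np.float32)))
cv2.imwrite('pics/a6.png',np.vstack(o))
E
```

```text
clock: 11.37
eef_pos: [0.4162, -0.1633, 0.2276]
ee_rot: [-2.265, -2.177, -0.003]
force: [1.0, 0.3, -0.3]
opening: 0.0342
t 11.3667 pos [ 0.4162 -0.1633  0.2276] yaw -2.28 shift cm [-0.48  0.38 18.56] turn 0.0021 F [ 1.    0.34 -0.26] T [-0.03 -0.03 -0.01] op 0.0342 tilt [ 0.0011  0.0015 -1.    ]
scene 330 ((550.275390625, -212.92010498046875), (111.88377380371094, 217.13912963867188), 31.332717895507812)
top 55 ((598.55419921875, -284.8540954589844), (68.81572723388672, 271.6133117675781), 64.94300842285156)
```

View pics/a6.png

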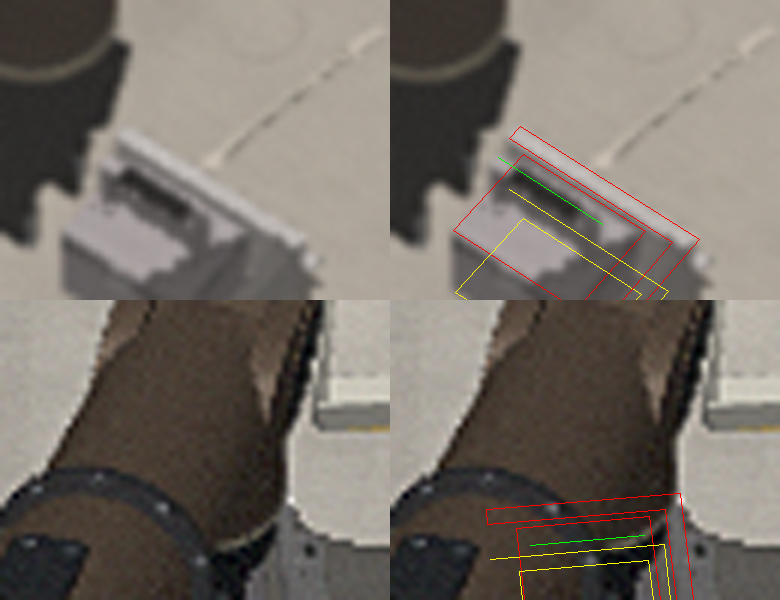

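```bash
python3 -m crank '40 -0.4 0 2.5 0; 40 -0.4 0 5.5 0;40 -0.4 0 8.5 0;40 -0.4 0 11.5 0;40 -0.4 0 14 0;40 -0.4 0 16 0;40 -0.4 0 17.5 0;40 -0.4 0 18.3 0;40 -0.4 0 18.3 0;40 -0.4 0 18.3 0';  python3 go.py .455 -.168 .042 -2.4
python3 - <<'E'
from ov import *
o=[]
for n,c in(('scene',(290,175)),):
    p,d=read_camera(n);np.savez(f'pics/{n}7.npz',p=p,d=d);cv2.imwrite('pics/a7.png',draw(n,p,[],*c,75,75,8))
E
```

```text
clock: 12.3
eef_pos: [0.4174, -0.1677, 0.0441]
ee_rot: [-2.264, -2.177, 0.001]
force: [0.0, -0.2, -0.3]
opening: 0.0341
t 12.3 pos [ 0.4174 -0.1677  0.0441] yaw -2.24 shift cm [0.12 3.75 0.2 ] turn 0.0028 F [ 0.   -0.24 -0.35] T [-0.01  0.03 -0.02] op 0.0341 tilt [-5.e-04 -3.e-04 -1.e+00]
```

View pics/a7.png

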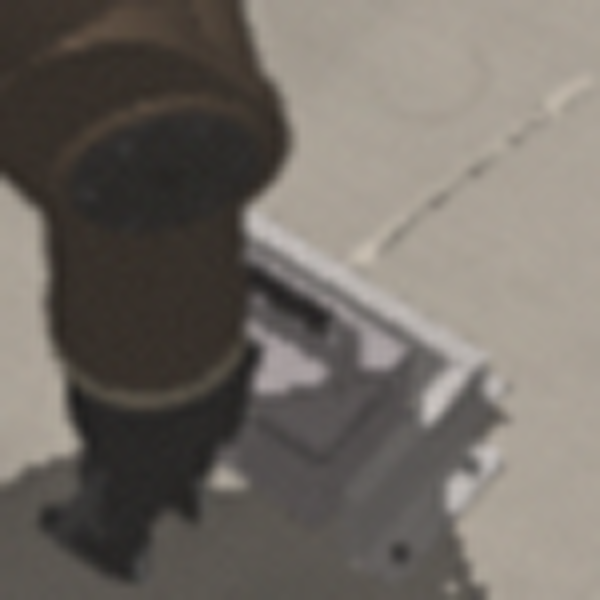

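```bash
python3 -m crank '40 0 0.8 0 0; 40 0 1.6 0 0;40 0 2.3 0 0;40 0 2.8 0 0;40 0 3 0 0;40 0 3 0 0'; python3 -m crank '40 0 0.1 0 0; 40 0 0.2 0 0;40 0 0.3 0 0;40 0 0.4 0 0;40 0 0.4 0 0';python3 -m crank '40 0 0.1 0 0; 40 0 0.2 0 0;40 0 0.3 0 0;40 0 0.4 0 0;40 0 0.4 0 0'
```

```text
clock: 12.85
eef_pos: [0.4477, -0.1685, 0.0442]
ee_rot: [2.263, 2.178, 0.0]
force: [0.5, -0.4, 0.3]
opening: 0.0341
clock: 13.27
eef_pos: [0.4511, -0.1688, 0.0441]
ee_rot: [2.264, 2.178, 0.0]
force: [0.3, -0.1, 0.5]
opening: 0.0342
clock: 13.68
eef_pos: [0.4552, -0.1689, 0.0441]
ee_rot: [2.264, 2.178, 0.0]
force: [0.2, -0.2, -0.6]
opening: 0.034
```

```bash
for i in 1 2 3; do :; done; python3 -m crank '40 0 0.1 0 0; 40 0 0.2 0 0;40 0 0.2 0 0'|sed -n '2p;4p';python3 -m crank '40 0 0.1 0 0; 40 0 0.2 0 0;40 0 0.2 0 0'|sed -n '2p;4p';python3 -m crank '40 0 0.1 0 0; 40 0 0.2 0 0;40 0 0.2 0 0'|sed -n '2p;4p';python3 -m crank '40 0 0.1 0 0; 40 0 0.2 0 0;40 0 0.2 0 0'|sed -n '2p;4p'
```

```text
eef_pos: [0.4572, -0.169, 0.0441]
force: [1.0, 0.1, -0.5]
eef_pos: [0.4586, -0.169, 0.044]
force: [-1.5, 0.6, 0.6]
eef_pos: [0.4607, -0.1691, 0.044]
force: [-2.8, -0.1, 0.3]
eef_pos: [0.4632, -0.1691, 0.0441]
force: [-2.0, 0.0, 0.0]
```

```bash
python3 -m crank '40 0 0.1 0 0; 40 0 0.2 0 0;40 0 0.2 0 0'|sed -n '2p;4p';python3 -m crank '40 0 0.1 0 0; 40 0 0.2 0 0;40 0 0.2 0 0'|sed -n '2p;4p';python3 -m crank '40 0 0.1 0 0; 40 0 0.15 0 0;40 0 0.15 0 0'|sed -n '2p;4p'
```

```text
eef_pos: [0.4652, -0.1692, 0.0441]
force: [-2.6, -0.3, -0.6]
eef_pos: [0.4672, -0.1693, 0.0441]
force: [-1.3, 0.2, -1.5]
eef_pos: [0.4686, -0.1694, 0.0441]
force: [-1.4, 0.5, 0.1]
```

```bash
python3 -m crank '40 0 0.1 0 0; 40 0 0.1 0 0;40 0 0.1 0 0'|sed -n '2p;4p';python3 -m crank '40 0 0.1 0 0; 40 0 0.1 0 0;40 0 0.1 0 0'|sed -n '2p;4p';python3 -m crank '40 0 0.1 0 0; 40 0 0.1 0 0;40 0 0.1 0 0'|sed -n '2p;4p'
```

```text
eef_pos: [0.4696, -0.1695, 0.0441]
force: [-2.0, 0.6, -0.8]
eef_pos: [0.4705, -0.1695, 0.0441]
force: [-2.0, -1.2, -1.1]
eef_pos: [0.4714, -0.1694, 0.0441]
force: [-2.2, -0.3, -0.8]
```

```bash
python3 -m crank '40 0 0.1 0 0; 40 0 0.1 0 0;40 0 0.1 0 0'|sed -n '2p;4p';python3 -m crank '40 0 0.1 0 0; 40 0 0.1 0 0;40 0 0.1 0 0'|sed -n '2p;4p'; python3 - <<'E'
from ov import *
o=[]
for n,c in(('scene',(290,175)),):
    p,d=read_camera(n);np.savez(f'pics/{n}8.npz',p=p,d=d);cv2.imwrite('pics/a8.png',draw(n,p,[],*c,75,75,8))
E
```

```text
eef_pos: [0.4716, -0.1692, 0.044]
force: [-4.6, 0.5, 1.4]
eef_pos: [0.4718, -0.1691, 0.0439]
force: [-8.1, 1.3, 5.6]
```

View pics/a8.png

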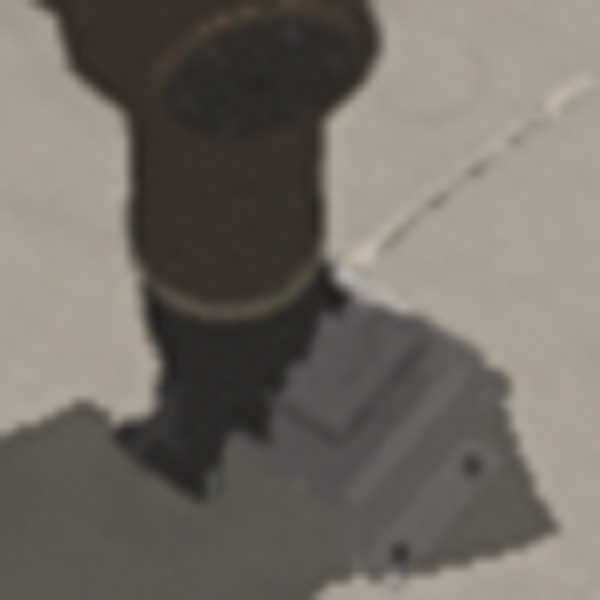

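Force climbs (2→4.6→8 N) while the tool stops moving, so the canister is against the long rail. One slightly firmer press, then I'll back off.

```bash
python3 -m crank '40 0 0.05 0 0; 40 0 0.1 0 0;40 0 0.1 0 0;40 0 0.1 0 0'; python3 -m crank '40 0 -0.5 0 0; 40 0 -1.5 0 0;40 0 -3 0 0;40 0 -4 -1 0;40 0 -4 -3.5 0;40 0 -4 -7 0;40 0 -4 -11 0;40 0 -4 -14 0;40 0 -4 -15 0'; python3 go.py .53 -.06 .2 -2.4
```

```text
clock: 17.07
eef_pos: [0.4718, -0.1691, 0.0438]
ee_rot: [-2.262, -2.174, 0.003]
force: [-10.9, 1.1, 7.6]
opening: 0.0337
clock: 17.82
eef_pos: [0.4364, -0.1692, 0.1983]
ee_rot: [2.261, 2.173, 0.007]
force: [-0.0, 0.5, 0.8]
opening: 0.034
t 17.8167 pos [ 0.4364 -0.1692  0.1983] yaw -2.28 shift cm [11.29  8.92 -0.11] turn 0.0022 F [-0.02  0.52  0.78] T [-0.02 -0.02 -0.  ] op 0.034 tilt [ 7.3e-03 -7.0e-04 -1.0e+00]
```

```bash
python3 -c "
from h import *;print(state()['qpos'].round(2))"; python3 go.py .537 -.02 .2 -92.4;python3 go.py .537 -.02 .2 87.6
```

```text
[-0.35  0.23  0.74  2.03 -0.2   0.94  0.45]
t 17.8167 pos [ 0.4364 -0.1692  0.1983] yaw -2.28 shift cm [15.31  9.46 -0.11] turn 1.573 F [-0.02  0.52  0.78] T [-0.02 -0.02 -0.  ] op 0.034 tilt [ 7.3e-03 -7.0e-04 -1.0e+00]
t 17.8167 pos [ 0.4364 -0.1692  0.1983] yaw -2.28 shift cm [15.31  9.46 -0.11] turn -1.5686 F [-0.02  0.52  0.78] T [-0.02 -0.02 -0.  ] op 0.034 tilt [ 7.3e-03 -7.0e-04 -1.0e+00]
```

```bash
python3 -m crank '80 2 1 0 0.12; 80 4 2 0 0.24;80 6 3 0 0.36;80 8 4 0 0.48;80 10 5 0 0.6;80 12 6 0 0.72;80 14 7 0 0.84;80 15 8 0 0.96;80 15.3 9 0 1.08;80 15.3 9.5 0 1.2'; python3 go.py .537 -.02 .045 -92.4
```

```text
clock: 18.65
eef_pos: [0.5365, -0.0171, 0.1936]
ee_rot: [-3.099, -0.514, -0.002]
force: [0.0, -0.4, -0.2]
opening: 0.0685
t 18.65 pos [ 0.5365 -0.0171  0.1936] yaw -71.16 shift cm [-0.06  0.29 14.86] turn 0.3707 F [ 0.   -0.38 -0.2 ] T [ 0.01  0.03 -0.05] op 0.0685 tilt [ 1.e-03  3.e-04 -1.e+00]
```

```bash
python3 -m crank '80 0 0 0 0.12; 80 0 0 0 0.24;80 0 0 0 0.36;80 0 0 0 0.37;80 0 0 0 0.37';python3 - <<'E'
from ov import *
F=(.5695,-.231,np.radians(-2.4));C=(.5355,-.168,np.radians(-2.3))
o=[]
for n,c in(('scene',(295,180)),('top',(290,175))):
    p,d=read_camera(n);np.savez(f'pics/{n}9.npz',p=p,d=d);o.append(np.hstack([draw(n,p,L,*c,65,50,6) for L in([],canl(C)+fenl(F))]))
cv2.imwrite('pics/a9.png',np.vstack(o))
E
python3 go.py .537 -.02 .045 -92.4
```

```text
clock: 19.07
eef_pos: [0.5352, -0.0189, 0.1936]
ee_rot: [3.141, -0.056, -0.0]
force: [0.4, -1.0, -0.8]
opening: 0.0682
t 19.1667 pos [ 0.5353 -0.0189  0.1939] yaw -91.99 shift cm [ 0.18  0.1  14.89] turn 0.0072 F [-0.93  0.68 -0.15] T [-0.03 -0.04 -0.03] op 0.0686 tilt [ 1.e-04  1.e-04 -1.e+00]
```

View pics/a9.png

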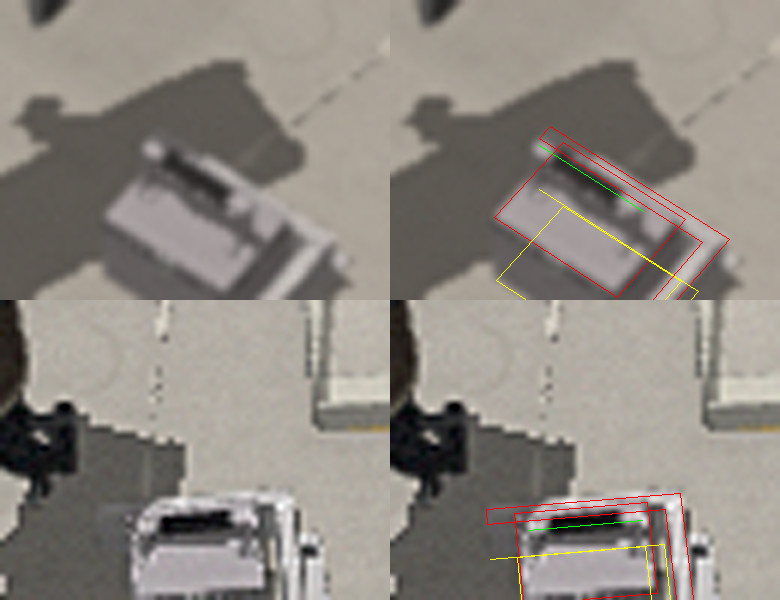

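The canister lies against the long rail (top view, handle at (200,520)), with a gap of roughly 15 mm to the short rail on the right. I'll descend on its +y side and push.

```bash
python3 -m crank '80 0 0 3 0; 80 0 0 6 0;80 0 0 9 0;80 0 0 11.5 0;80 0 0 13.5 0;80 0 0 14.5 0;80 0 0 14.8 0;80 0 0 14.8 0'; python3 -m crank '80 0 0.6 0 0; 80 0 1.2 0 0;80 0 1.6 0 0;80 0 2 0 0;80 0 2 0 0';python3 -m crank '80 0 0.3 0 0; 80 0 0.6 0 0;80 0 0.8 0 0;80 0 0.8 0 0'; python3 go.py .537 -.07 .045 -92.4
```

```text
clock: 19.83
eef_pos: [0.5353, -0.0191, 0.0461]
ee_rot: [-3.141, 0.059, 0.0]
force: [0.2, 0.1, 0.8]
opening: 0.068
clock: 20.25
eef_pos: [0.5348, -0.0402, 0.0467]
ee_rot: [3.141, -0.062, 0.002]
force: [-0.2, -0.4, 0.3]
opening: 0.068
clock: 20.58
eef_pos: [0.5342, -0.0474, 0.0462]
ee_rot: [3.141, -0.061, 0.0]
force: [-0.4, 0.6, -0.8]
opening: 0.0682
t 20.5833 pos [ 0.5342 -0.0474  0.0462] yaw -92.22 shift cm [0.36 2.24 0.12] turn 0.0031 F [-0.38  0.6  -0.79] T [-0.02 -0.   -0.  ] op 0.0682 tilt [ 1.e-04 -2.e-04 -1.e+00]
```

```bash
python3 -m crank '80 0.2 0.2 0 0; 80 0.2 0.4 0 0;80 0.2 0.6 0 0;80 0.2 0.6 0 0'|sed -n '2p;4p';python3 -m crank '80 0 0.2 0 0; 80 0 0.4 0 0;80 0 0.5 0 0;80 0 0.5 0 0'|sed -n '2p;4p';python3 -m crank '80 0 0.2 0 0; 80 0 0.3 0 0;80 0 0.3 0 0'|sed -n '2p;4p';python3 -m crank '80 0 0.2 0 0; 80 0 0.3 0 0;80 0 0.3 0 0'|sed -n '2p;4p'
```

```text
eef_pos: [0.536, -0.0535, 0.0461]
force: [0.2, -0.5, 0.5]
eef_pos: [0.5358, -0.0582, 0.0462]
force: [-0.6, -1.3, -0.7]
eef_pos: [0.5358, -0.0607, 0.0461]
force: [-0.9, 3.0, 0.8]
eef_pos: [0.5356, -0.064, 0.0462]
force: [0.4, 1.9, 1.0]
```

```bash
python3 -m crank '80 0 0.2 0 0; 80 0 0.3 0 0;80 0 0.3 0 0'|sed -n '2p;4p';python3 -m crank '80 0 0.2 0 0; 80 0 0.3 0 0;80 0 0.3 0 0'|sed -n '2p;4p';python3 -m crank '80 0 0.1 0 0; 80 0 0.2 0 0;80 0 0.2 0 0'|sed -n '2p;4p'
```

```text
eef_pos: [0.5355, -0.0673, 0.0462]
force: [0.5, 2.2, 0.9]
eef_pos: [0.5353, -0.0703, 0.0461]
force: [-0.7, 2.7, 0.8]
eef_pos: [0.5353, -0.0722, 0.0461]
force: [-0.5, 2.2, 1.0]
```

```bash
python3 -m crank '80 0 0.1 0 0;80 0 0.1 0 0;80 0 0.1 0 0'|sed -n '2p;4p';python3 -m crank '80 0 0.1 0 0;80 0 0.1 0 0;80 0 0.1 0 0'|sed -n '2p;4p';python3 -m crank '80 0 0.1 0 0;80 0 0.1 0 0;80 0 0.1 0 0'|sed -n '2p;4p'
```

```text
eef_pos: [0.5352, -0.0731, 0.0461]
force: [0.0, 2.7, 0.6]
eef_pos: [0.5352, -0.074, 0.0461]
force: [-0.9, 2.8, 1.1]
eef_pos: [0.5352, -0.0751, 0.0461]
force: [-0.2, 2.8, 0.4]
```

```bash
python3 -m crank '80 0 0.1 0 0;80 0 0.1 0 0;80 0 0.1 0 0'|sed -n '2p;4p';python3 -m crank '80 0 0.1 0 0;80 0 0.1 0 0;80 0 0.1 0 0'|sed -n '2p;4p';python3 -m crank '80 0 0.1 0 0;80 0 0.1 0 0;80 0 0.1 0 0'|sed -n '2p;4p'
```

```text
eef_pos: [0.5352, -0.076, 0.0461]
force: [-0.2, 2.2, 1.9]
eef_pos: [0.5351, -0.0771, 0.0461]
force: [0.5, 3.1, 0.8]
eef_pos: [0.5351, -0.0781, 0.0461]
force: [-1.0, 2.6, 1.5]
```

```bash
python3 -m crank '80 0 0.1 0 0;80 0 0.1 0 0;80 0 0.1 0 0'|sed -n '2p;4p';python3 -m crank '80 0 0.1 0 0;80 0 0.1 0 0;80 0 0.1 0 0'|sed -n '2p;4p';python3 - <<'E'
from ov import *
F=(.5695,-.231,np.radians(-2.4));C=(.5355,-.182,np.radians(-2.3))
o=[]
for n,c in(('scene',(295,180)),('top',(290,175))):
    p,d=read_camera(n);np.savez(f'pics/{n}10.npz',p=p,d=d);o.append(np.hstack([draw(n,p,L,*c,65,50,6) for L in([],canl(C)+fenl(F))]))
cv2.imwrite('pics/a10.png',np.vstack(o))
E
```

```text
eef_pos: [0.535, -0.0791, 0.0461]
force: [0.1, 3.1, 1.1]
eef_pos: [0.535, -0.0801, 0.0461]
force: [0.2, 3.2, 1.6]
```

View pics/a10.png

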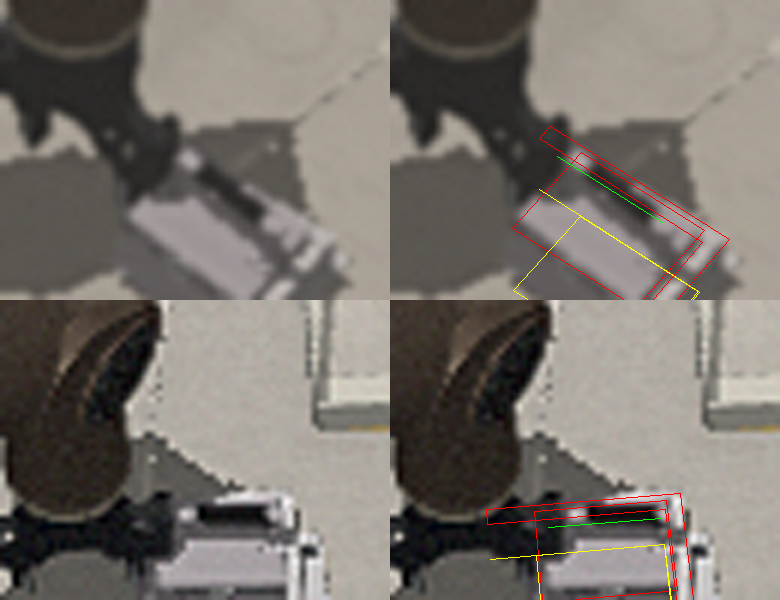

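```bash
python3 -m crank '80 0 0.1 0 0;80 0 0.1 0 0;80 0 0.1 0 0'|sed -n '2p;4p';python3 -m crank '80 0 0.1 0 0;80 0 0.1 0 0;80 0 0.1 0 0'|sed -n '2p;4p';python3 -m crank '80 0 0.1 0 0;80 0 0.1 0 0;80 0 0.1 0 0'|sed -n '2p;4p'
```

```text
eef_pos: [0.5349, -0.0806, 0.046]
force: [-0.5, 4.9, 1.5]
eef_pos: [0.5349, -0.0808, 0.0461]
force: [-0.2, 7.4, 3.3]
eef_pos: [0.5349, -0.0809, 0.0461]
force: [-0.9, 11.0, 5.7]
```

The short rail is felt too: force rose from 3 to 11 N with no further travel. I'll back off and press home again on the long-rail side, in case the second push yawed it.

```bash
python3 -m crank '80 0 -0.5 0 0; 80 0 -2 0 0;80 0 -4 0 0;80 0 -5.5 -1 0;80 0 -5.5 -4 0;80 0 -5.5 -8 0;80 0 -5.5 -12 0;80 0 -5.5 -15 0;80 0 -5.5 -15 0'; python3 go.py .425 -.184 .2 -2.4
python3 - <<'E'
from ov import *
F=(.5695,-.231,np.radians(-2.4));C=(.5365,-.187,np.radians(-2.3))
o=[]
for n,c in(('scene',(295,180)),('top',(290,195))):
    p,d=read_camera(n);np.savez(f'pics/{n}11.npz',p=p,d=d);o.append(np.hstack([draw(n,p,L,*c,65,50,6) for L in([],canl(C)+fenl(F))]))
cv2.imwrite('pics/a11.png',np.vstack(o))
E
```

```text
clock: 26.1
eef_pos: [0.5399, -0.0301, 0.2016]
ee_rot: [3.14, -0.063, 0.013]
force: [1.8, -0.8, -1.3]
opening: 0.0681
t 26.1 pos [ 0.5399 -0.0301  0.2016] yaw -92.29 shift cm [-10.87  15.84   0.08] turn -1.5689 F [ 1.75 -0.78 -1.26] T [-0.   -0.09 -0.01] op 0.0681 tilt [ 0.0084 -0.001  -1.    ]
```

View pics/a11.png

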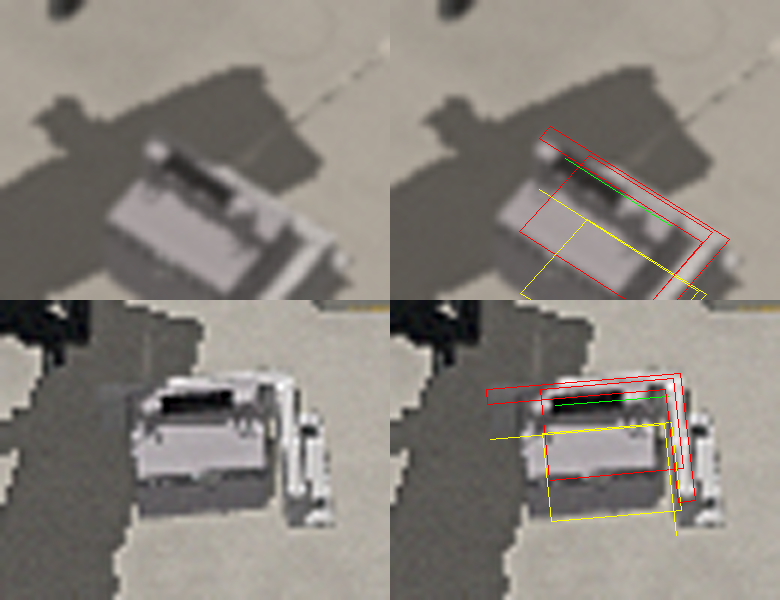

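The canister isn't where I left it: it's about 15–20 mm from the short rail again, where it stood before the push. I'll quantify that before trying again.

```bash
cat > can.py <<'E'
from fit import *
def can(n,p,d,z0=0,q0=(.536,-.175,-.04)):
    X=xyz(n,d);u,v=proj(n,[[q0[0],q0[1],.08+z0]])[0].astype(int)
    s=X[v-32:v+32,u-40:u+40].reshape(-1,3);s=s[np.linalg.norm(s[:,:2]-np.array(q0[:2]),axis=1)<.11]
    t=s[(s[:,2]>z0+.0675)&(s[:,2]<z0+.084)];h=s[(s[:,2]>z0+.105)&(s[:,2]<z0+.13)]
    f=lambda q:np.mean(np.minimum(np.maximum(sdf(loc(t,q),-.036,.036,-.048,.048),0),.01))*1000-.0+.3*np.mean(np.minimum(abs(loc(h,q)[:,0]),.02))*1000+.2*abs(np.median(loc(t,q)[:,1]))*1000
    g=minimize(f,q0,method='Nelder-Mead',options=dict(initial_simplex=np.array(q0)+np.array([[0,0,0],[.01,0,0],[0,.01,0],[0,0,.05]])))
    return g.x[:2].round(4),np.degrees(g.x[2]).round(2),round(g.fun,2),len(t),len(h)
E
python3 - <<'E'
from can import *
for k in(6,9,10,11):
    for n in('scene','top'):
        z=np.load(f'pics/{n}{k}.npz')
        try: print(k,n,can(n,z['p'],z['d']))
        except Exception as e: print(k,n,e)
E
python3 - <<'E'
from ov import *
o=[]
for k in(9,10,11):
    for n,c in(('scene',(300,195)),):
        p=np.load(f'pics/{n}{k}.npz')['p'];o.append(draw(n,p,[],*c,50,55,5))
cv2.imwrite('pics/cmp.png',np.hstack(o))
E
```

```text
6 scene (array([ 0.5208, -0.1712]), np.float64(-3.52), np.float64(1.13), 329, 75)
6 top (array([ 0.536, -0.175]), np.float64(-2.29), np.float64(nan), 27, 0)
9 scene (array([ 0.5345, -0.1688]), np.float64(-1.59), np.float64(1.05), 325, 75)
9 top (array([ 0.5372, -0.167 ]), np.float64(-1.66), np.float64(1.4), 244, 54)
10 scene (array([ 0.5336, -0.193 ]), np.float64(4.58), np.float64(2.57), 260, 131)
10 top (array([ 0.5363, -0.1964]), np.float64(3.77), np.float64(2.65), 164, 64)
11 scene (array([ 0.5348, -0.1718]), np.float64(-1.65), np.float64(0.98), 304, 75)
11 top (array([ 0.5385, -0.1703]), np.float64(-1.57), np.float64(1.33), 240, 55)
  return _methods._mean(a, axis=axis, dtype=dtype,
  ret = ret.dtype.type(ret / rcount)
```

View pics/cmp.png

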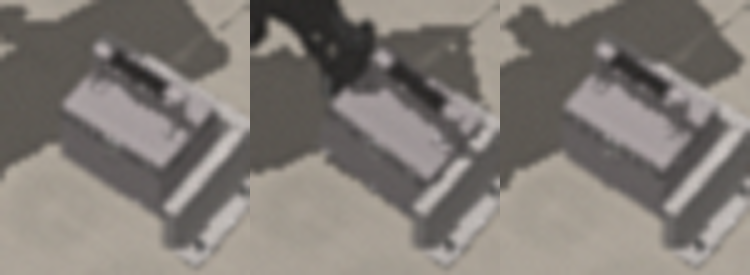

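```bash
python3 go.py .537 -.035 .066 -92.3; python3 -m crank '40 -0.3 0 2 0;40 -0.3 0 4 0;40 -0.3 0 6 0;40 -0.3 0 8 0;40 -0.3 0 10 0;40 -0.3 0 11.5 0;40 -0.3 0 12.7 0;40 -0.3 0.2 13.3 0;40 -0.3 0.2 13.3 0;40 -0.3 0.2 13.3 0';python3 go.py .537 -.07 .066 -92.3
python3 - <<'E'
from ov import *
o=[]
for n,c in(('scene',(285,180)),('top',(275,195))):
    p,d=read_camera(n);o.append(draw(n,p,[],*c,65,60,6))
cv2.imwrite('pics/a12.png',np.hstack(o))
E
```

```text
t 26.2 pos [ 0.5376 -0.0285  0.197 ] yaw -92.22 shift cm [-0.07  0.65 13.1 ] turn 0.0014 F [-0.63 -0.25 -0.8 ] T [-0.02  0.04 -0.02] op 0.0685 tilt [ 2.6e-03 -1.0e-04 -1.0e+00]
clock: 27.03
eef_pos: [0.5338, -0.0305, 0.0631]
ee_rot: [3.14, -0.062, -0.001]
force: [-0.5, -0.1, 0.2]
opening: 0.0341
t 27.0333 pos [ 0.5338 -0.0305  0.0631] yaw -92.24 shift cm [ 0.48  3.94 -0.29] turn 0.001 F [-0.49 -0.11  0.16] T [-0.02 -0.03 -0.01] op 0.0341 tilt [-4.e-04 -5.e-04 -1.e+00]
```

View pics/a12.png

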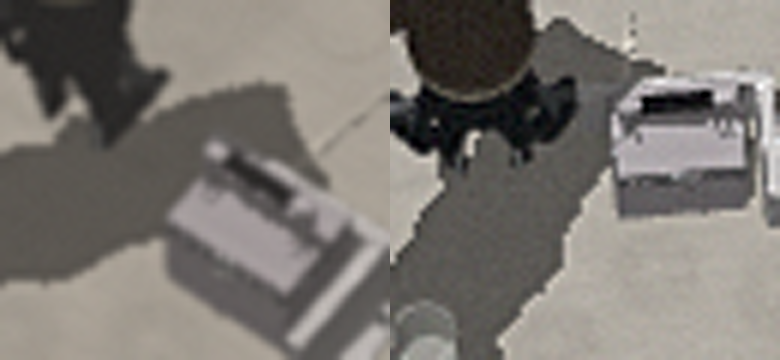

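The knuckle linkage bulges out wide above the fingers (top view, about ±60 mm). On the earlier push it probably leaned on the canister's lid or handle and dragged it back as I withdrew. I'll change method: regrip the handle, slide it held against the short rail, release, then do the clean x-push again.

```bash
python3 -m crank '40 0 0 -3 0;40 0 0 -7 0;40 0 0 -11 -0.05;60 0 0 -14 -0.17;60 0 0 -15 -0.29;60 0 0 -15 -0.41;60 0 0 -15 -0.53;60 0 0 -15 -0.65;60 0 0 -15 -0.77;60 0 0 -15 -0.89' ;python3 -m crank '60 0 0 0 -0.12;60 0 0 0 -0.24;60 0 0 0 -0.36;60 0 0 0 -0.48;60 0 0 0 -0.6;60 0 0 0 -0.68;60 0 0 0 -0.68;60 0 0 0 -0.68'; python3 go.py .5365 -.166 .2 -2.2
```

```text
clock: 27.97
eef_pos: [0.5341, -0.0299, 0.2141]
ee_rot: [2.857, 1.306, 0.003]
force: [-0.1, 0.4, -0.1]
opening: 0.0509
clock: 28.63
eef_pos: [0.5341, -0.0301, 0.2138]
ee_rot: [2.268, 2.174, 0.002]
force: [-0.6, -0.4, -0.5]
opening: 0.0517
t 28.6333 pos [ 0.5341 -0.0301  0.2138] yaw -2.42 shift cm [-13.57   0.82   1.37] turn -0.0038 F [-0.6  -0.42 -0.52] T [ 0.04 -0.05 -0.01] op 0.0517 tilt [ 1.2e-03  4.0e-04 -1.0e+00]
```

```bash
python3 -m crank '60 -3 0.2 0 0;60 -6 0.4 0 0;60 -9 0.6 0 0;60 -12 0.8 0 0;60 -13.4 0.8 0 0;60 -13.6 0.8 0 0;60 -13.6 0.8 0 0;60 -13.6 0.8 0 0' ; python3 go.py .5365 -.166 .117 -2.2
python3 - <<'E'
from ov import *
p,d=read_camera('scene');cv2.imwrite('pics/a13.png',draw('scene',p,[],285,160,75,75,8))
E
```

```text
clock: 29.3
eef_pos: [0.5368, -0.165, 0.2131]
ee_rot: [-2.265, -2.176, -0.001]
force: [0.3, 0.2, 0.2]
opening: 0.0512
t 29.3 pos [ 0.5368 -0.165   0.2131] yaw -2.28 shift cm [-0.1  -0.02  9.61] turn -0.0014 F [0.27 0.17 0.23] T [ 0.06 -0.02 -0.03] op 0.0512 tilt [-0.e+00  6.e-04 -1.e+00]
```

View pics/a13.png

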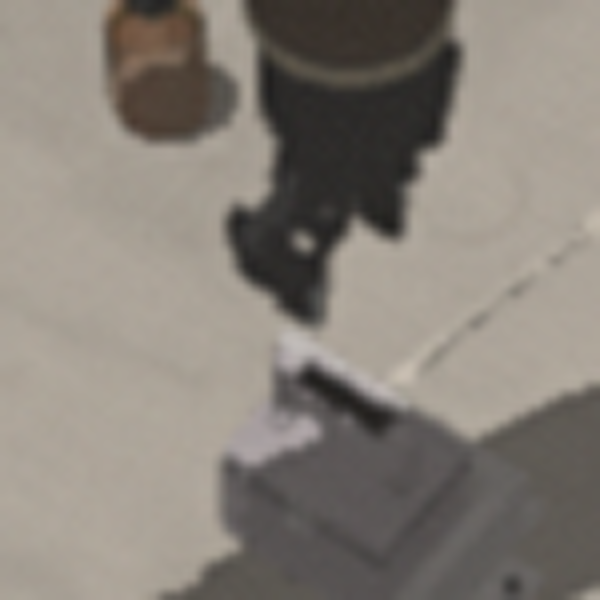

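```bash
python3 -m crank '60 0 0 2 0;60 0 0 4 0;60 0 0 6 0;60 0 0 7.5 0;60 0 0 8.7 0;60 0 0 9.4 0;60 0 0 9.5 0;60 0 0 9.5 0' ; python3 -m crank '45 0 0 0 0;30 0 0 0 0;20 0 0 0 0;12 0 0 0 0;8 0 0 0 0;4 0 0 0 0;0 0 0 0 0;0 0 0 0 0;0 0 0 0 0' 50;python3 go.py .5365 -.166 .117 -2.2
```

```text
clock: 30.02
eef_pos: [0.5368, -0.1657, 0.1182]
ee_rot: [-2.264, -2.178, 0.0]
force: [0.5, 0.8, 1.1]
opening: 0.0512
clock: 30.77
eef_pos: [0.5408, -0.1666, 0.1209]
ee_rot: [2.259, 2.174, 0.008]
force: [5.7, 1.7, 17.7]
opening: 0.0001
t 30.7667 pos [ 0.5408 -0.1666  0.1209] yaw -2.2 shift cm [ 0.04 -0.44  0.39] turn 0.0 F [ 5.71  1.74 17.72] T [ 0.34 -1.23 -0.01] op 0.0001 tilt [ 0.0086 -0.0011 -1.    ]
```

The fingers shut fully (opening 0) with 17.7 N upward on the tool, so they slid off the top of the bar. I'll lift away and look.

```bash
python3 -m crank '0 0 0 -0.5 0;0 0 0 -1 0;0 0 0 -1.5 0;0 0 0 -2 0;30 0 0 -4 0;60 0 0 -7 0;60 0 0 -9.5 0;60 0 0 -9.5 0' ;python3 - <<'E'
from ov import *
p,d=read_camera('scene');cv2.imwrite('pics/a14.png',draw('scene',p,[],285,160,75,75,8));np.savez('pics/scene14.npz',p=p,d=d)
E
```

```text
clock: 31.43
eef_pos: [0.5384, -0.1674, 0.2177]
ee_rot: [2.262, 2.173, 0.006]
force: [0.5, -1.2, 0.4]
opening: 0.048
```

View pics/a14.png

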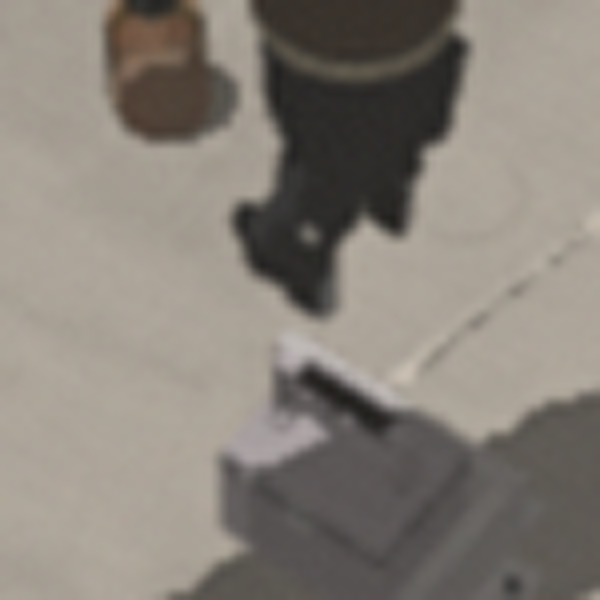

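```bash
python3 go.py .5368 -.166 .109 -2.2; python3 - <<'E'
from can import *
z=np.load('pics/scene14.npz');print(can('scene',z['p'],z['d']))
E
```

```text
t 31.4833 pos [ 0.5377 -0.1668  0.2155] yaw -2.25 shift cm [ 0.08 -0.14 10.65] turn -0.0009 F [ 0.52 -0.87 -0.7 ] T [-0.03 -0.05 -0.02] op 0.0512 tilt [ 4.1e-03 -6.0e-04 -1.0e+00]
(array([ 0.534 , -0.1706]), np.float64(-1.62), np.float64(1.02), 310, 76)
```

```bash
python3 -m crank '60 0 0 2 0;60 0 0 4 0;60 0 0 6 0;60 0 0 8 0;60 0 0 9.5 0;60 0 0 10.1 0;60 0 0 10.4 0;60 0 0 10.4 0;60 0 0 10.4 0' ; python3 -m crank '45 0 0 0 0;30 0 0 0 0;25 0 0 0 0;20 0 0 0 0;15 0 0 0 0;15 0 0 0 0;15 0 0 0 0;15 0 0 0 0;15 0 0 0 0' 30;python3 -m crank '10 0 0 0 0;10 0 0 0 0;0 0 0 0 0;0 0 0 0 0' 30;python3 go.py .5365 -.166 .117 -2.2
```

```text
clock: 32.23
eef_pos: [0.5368, -0.1663, 0.1096]
ee_rot: [2.264, 2.177, 0.0]
force: [-0.2, -0.9, -0.0]
opening: 0.0511
clock: 32.98
eef_pos: [0.537, -0.1661, 0.1093]
ee_rot: [2.264, 2.177, 0.001]
force: [1.5, -0.2, 1.0]
opening: 0.0127
clock: 33.32
eef_pos: [0.537, -0.1661, 0.1094]
ee_rot: [2.264, 2.177, 0.001]
force: [3.9, -0.3, 3.4]
opening: 0.0108
t 33.3167 pos [ 0.537  -0.1661  0.1094] yaw -2.23 shift cm [ 0.01 -0.05 -0.76] turn -0.0006 F [ 3.93 -0.28  3.4 ] T [ 0.05 -0.81  0.02] op 0.0108 tilt [ 9.e-04 -1.e-04 -1.e+00]
```

Proper grip this time (10.8 mm opening). I'll slide it toward the short rail in small steps.

```bash
python3 -m crank '0 -0.1 0 0 0;0 -0.3 0 0 0;0 -0.5 0 0 0;0 -0.5 0 0 0' 45;python3 -m crank '0 -0.2 0 0 0;0 -0.4 0 0 0;0 -0.5 0 0 0;0 -0.5 0 0 0'|sed -n '2p;4p';python3 -m crank '0 -0.2 0 0 0;0 -0.3 0 0 0;0 -0.3 0 0 0'|sed -n '2p;4p';python3 -m crank '0 -0.1 0 0 0;0 -0.1 0 0 0;0 -0.1 0 0 0'|sed -n '2p;4p'
```

```text
clock: 33.65
eef_pos: [0.5365, -0.1704, 0.1092]
ee_rot: [-2.263, -2.177, -0.001]
force: [2.7, 4.5, 8.8]
opening: 0.0104
eef_pos: [0.5369, -0.1732, 0.11]
force: [0.6, 11.7, 18.4]
eef_pos: [0.5371, -0.1761, 0.1106]
force: [-1.8, 13.2, 24.3]
eef_pos: [0.537, -0.1769, 0.1107]
force: [-2.8, 12.8, 26.6]
```

```bash
python3 -m crank '0 0 0 -0.1 0;0 0 0 -0.2 0;0 0 0 -0.2 0;0 0 0 -0.2 0';python3 go.py .5365 -.166 .117 -2.2; python3 - <<'E'
from ov import *
o=[]
for n,c in(('scene',(285,180)),('top',(285,195))):
    p,d=read_camera(n);o.append(draw(n,p,[],*c,65,60,6))
cv2.imwrite('pics/a15.png',np.hstack(o))
E
```

```text
clock: 34.82
eef_pos: [0.5347, -0.1803, 0.1102]
ee_rot: [-2.264, -2.176, 0.003]
force: [0.1, 1.2, -4.7]
opening: 0.0107
t 34.8167 pos [ 0.5347 -0.1803  0.1102] yaw -2.28 shift cm [ 1.43  0.12 -0.68] turn -0.0014 F [ 0.11  1.23 -4.72] T [-0.04  0.03  0.05] op 0.0107 tilt [-0.0026 -0.     -1.    ]
```

View pics/a15.png

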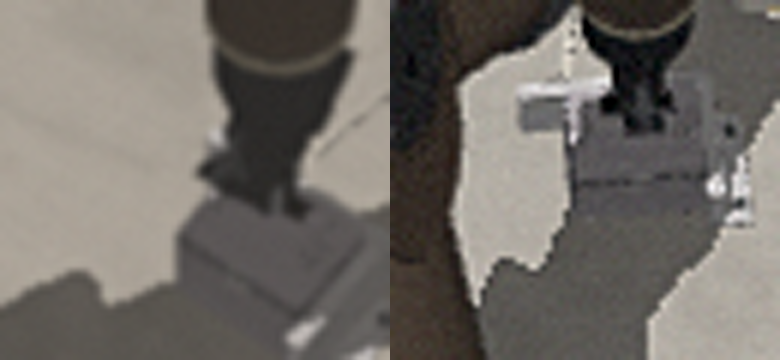

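```bash
python3 -m crank '0 -0.1 0 0 0;0 -0.1 0 0 0;0 -0.1 0 0 0'|sed -n '2p;4p';python3 -m crank '0 -0.1 0 0 0;0 -0.1 0 0 0;0 -0.1 0 0 0'|sed -n '2p;4p';python3 -m crank '0 -0.1 0 0 0;0 -0.1 0 0 0;0 -0.1 0 0 0'|sed -n '2p;4p'
```

```text
eef_pos: [0.5358, -0.1812, 0.1109]
force: [0.6, -0.1, -5.6]
eef_pos: [0.5359, -0.1817, 0.111]
force: [-0.1, 1.5, -4.5]
eef_pos: [0.536, -0.1822, 0.1111]
force: [-0.0, 5.4, -3.5]
```

```bash
python3 -m crank '0 -0.1 0 0 0;0 -0.1 0 0 0;0 -0.1 0 0 0'|sed -n '2p;4p';python3 -m crank '0 0 0.1 0 0;0 0 0.2 0 0;0 0 0.2 0 0'|sed -n '2p;4p';python3 -m crank '0 0 0.1 0 0;0 0 0.2 0 0;0 0 0.2 0 0'|sed -n '2p;4p'
```

```text
eef_pos: [0.5361, -0.1826, 0.1111]
force: [-0.7, 6.2, -2.0]
eef_pos: [0.5373, -0.1826, 0.1111]
force: [-2.7, 8.6, 1.7]
eef_pos: [0.5389, -0.1825, 0.1113]
force: [-6.0, 9.3, 7.6]
```

```bash
python3 -m crank '0 0.05 -0.15 0 0;0 0.1 -0.2 0.1 0;0 0.1 -0.2 0.15 0;0 0.1 -0.2 0.15 0;0 0.1 -0.2 0.15 0'; python3 -m crank '3 0 0 0 0;6 0 0 0 0;10 0 0 0 0;14 0 0 0 0;20 0 0 0 0;30 0 0 0 0;45 0 0 0 0;45 0 0 0 0' 20; python3 -m crank '45 0 0 -1 0;45 0 0 -3 0;45 0 0 -6 0;45 0 0 -9 0;45 0 0 -11 0;45 0 0 -11 0'
```

```text
clock: 36.83
eef_pos: [0.5382, -0.1821, 0.1106]
ee_rot: [-2.263, -2.178, -0.003]
force: [-4.2, 6.9, 8.9]
opening: 0.0104
clock: 37.5
eef_pos: [0.5381, -0.1838, 0.1098]
ee_rot: [2.264, 2.176, -0.0]
force: [-0.0, -0.1, 1.0]
opening: 0.0384
clock: 38.0
eef_pos: [0.54, -0.1847, 0.2247]
ee_rot: [2.261, 2.172, 0.006]
force: [-0.2, -0.3, 0.2]
opening: 0.0383
```

Now back to the −x side for a final squaring push, with a check picture first.

```bash
python3 -m crank '40 0 -3 0 0;40 0 -6 0 0;40 0 -9 0 0;40 0 -11.5 0 0;40 0 -12 0 0;40 0 -12 0 0'; python3 go.py .42 -.184 .044 -2.2
python3 - <<'E'
from ov import *
from can import can
F=(.5695,-.231,np.radians(-2.4))
o=[]
for n,c in(('scene',(295,185)),('top',(290,195))):
    p,d=read_camera(n);np.savez(f'pics/{n}16.npz',p=p,d=d);o.append(draw(n,p,[],*c,65,55,6));print(can(n,p,d))
cv2.imwrite('pics/a16.png',np.hstack(o))
E
```

```text
clock: 38.5
eef_pos: [0.4165, -0.1785, 0.2199]
ee_rot: [-2.265, -2.176, -0.002]
force: [0.6, 0.4, -0.0]
opening: 0.0343
t 38.5 pos [ 0.4165 -0.1785  0.2199] yaw -2.31 shift cm [-0.56  0.36 17.59] turn -0.0019 F [ 0.63  0.43 -0.03] T [ 0.04 -0.01 -0.09] op 0.0343 tilt [ 5.0e-04  1.4e-03 -1.0e+00]
(array([ 0.5345, -0.1819]), np.float64(-1.52), np.float64(1.05), 313, 76)
(array([ 0.536, -0.175]), np.float64(-2.29), np.float64(nan), 7, 0)
  return _methods._mean(a, axis=axis, dtype=dtype,
  ret = ret.dtype.type(ret / rcount)
```

View pics/a16.png

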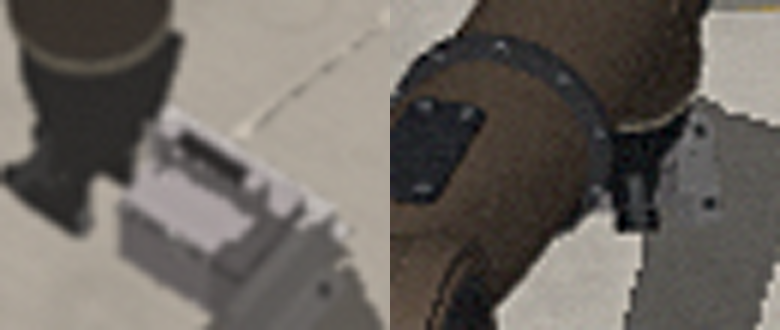

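```bash
python3 - <<'E'
from ov import *
o=[]
for k in(10,16):
    p=np.load(f'pics/scene{k}.npz')['p'];o.append(draw('scene',p,[],305,200,50,50,8))
cv2.imwrite('pics/cmp2.png',np.hstack(o))
E
```

```text
(no output)
```

View pics/cmp2.png

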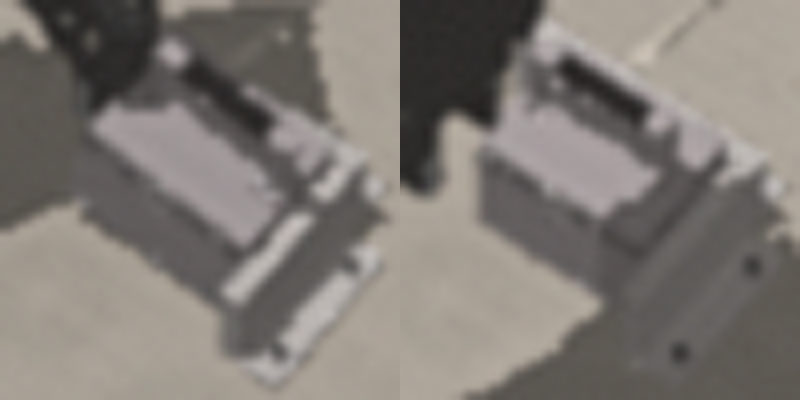

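Comparing the frames: in frame 10 (left) the lid's pushed end sits about 3 px higher. So that push at 80% opening was tipping the canister against the fence, not sliding it, and it settled back when I withdrew. Now (right) it stands level; vision puts it at y = -0.182 against a fitted home of -0.181. I'll do the low, clean x-push to square it.

```bash
python3 -m crank '40 -0.3 0 2.5 0; 40 -0.3 0 5.5 0;40 -0.3 0 8.5 0;40 -0.3 0 11.5 0;40 -0.3 0 14 0;40 -0.3 0 16 0;40 -0.3 0 17.2 0;40 -0.3 0 17.7 0;40 -0.3 0 17.7 0;40 -0.3 0 17.7 0';python3 -m crank '40 0 0.8 0 0; 40 0 1.6 0 0;40 0 2.4 0 0;40 0 3.2 0 0;40 0 4 0 0;40 0 4.4 0 0;40 0 4.7 0 0;40 0 4.7 0 0';python3 -m crank '40 0 0.1 0 0; 40 0 0.2 0 0;40 0 0.3 0 0;40 0 0.3 0 0'
```

```text
clock: 39.43
eef_pos: [0.4187, -0.1818, 0.0427]
ee_rot: [2.264, 2.178, -0.0]
force: [-0.2, 0.6, 0.1]
opening: 0.034
clock: 40.1
eef_pos: [0.4655, -0.1833, 0.0426]
ee_rot: [2.264, 2.178, 0.0]
force: [-0.0, 0.2, 0.2]
opening: 0.0341
clock: 40.43
eef_pos: [0.4679, -0.1834, 0.0426]
ee_rot: [2.265, 2.177, 0.0]
force: [-0.1, -0.4, -1.1]
opening: 0.0342
```

```bash
python3 -m crank '40 0 0.1 0 0; 40 0 0.2 0 0;40 0 0.2 0 0'|sed -n '2p;4p';python3 -m crank '40 0 0.1 0 0; 40 0 0.1 0 0;40 0 0.1 0 0'|sed -n '2p;4p';python3 -m crank '40 0 0.1 0 0; 40 0 0.1 0 0;40 0 0.1 0 0'|sed -n '2p;4p'
```

```text
eef_pos: [0.4701, -0.1835, 0.0426]
force: [0.4, -0.6, -0.6]
eef_pos: [0.4709, -0.1835, 0.0426]
force: [0.1, -0.2, 0.8]
eef_pos: [0.4713, -0.1835, 0.0425]
force: [-3.5, -0.1, 0.8]
```

```bash
python3 -m crank '40 0 0.1 0 0; 40 0 0.1 0 0;40 0 0.1 0 0'|sed -n '2p;4p';python3 -m crank '40 0 0.1 0 0; 40 0 0.1 0 0;40 0 0.1 0 0'|sed -n '2p;4p'; python3 -m crank '40 0 0.05 0 0; 40 0 0.05 0 0'|sed -n '2p;4p'
```

```text
eef_pos: [0.4714, -0.1835, 0.0424]
force: [-5.4, 0.0, 5.0]
eef_pos: [0.4715, -0.1834, 0.0423]
force: [-8.9, 0.5, 6.8]
eef_pos: [0.4715, -0.1834, 0.0422]
force: [-10.8, 0.6, 7.4]
```

Long rail confirmed again: 10.8 N and no travel. I'll withdraw, look, and then press lightly on the +y face with shut fingers side-on. That profile is slim in the push direction and keeps the knuckles away from the canister.

```bash
python3 -m crank '40 0 -0.3 0 0; 40 0 -1 0 0;40 0 -2 0 0;40 0 -3.5 0 0;40 0 -4 -2 0;40 0 -4 -5 0;20 0 -4 -9 0;0 0 -4 -13 0;0 0 -4 -15 0'; python3 go.py .538 -.085 .2 -2.2
python3 - <<'E'
from can import *
p,d=read_camera('scene');print(can('scene',p,d))
E
```

```text
clock: 42.6
eef_pos: [0.4349, -0.1831, 0.1963]
ee_rot: [2.263, 2.174, 0.004]
force: [1.0, -1.4, 0.4]
opening: 0.0006
t 42.6 pos [ 0.4349 -0.1831  0.1963] yaw -2.3 shift cm [10.22  9.91 -0.33] turn -0.0017 F [ 1.02 -1.42  0.43] T [-0.03 -0.09  0.01] op 0.0006 tilt [ 4.3e-03 -6.0e-04 -1.0e+00]
(array([ 0.5341, -0.1839]), np.float64(-2.56), np.float64(1.1), 299, 69)
```

```bash
python3 -m crank '0 3 0 0 0;0 6 1 0 0;0 8.5 4 0 0;0 9.8 7 0 0;0 10.2 9.5 0 0;0 10.2 10 0 0;0 10.2 10 0 0'; python3 go.py .538 -.085 .074 -2.2
python3 - <<'E'
from ov import *
from can import *
F=(.5695,-.231,np.radians(-2.4));C=(.5365,-.182,np.radians(-2.4))
o=[]
for n,c in(('scene',(295,185)),('top',(290,195))):
    p,d=read_camera(n);np.savez(f'pics/{n}17.npz',p=p,d=d);o.append(draw(n,p,[],*c,65,55,6));print(can(n,p,d))
cv2.imwrite('pics/a17.png',np.hstack(o))
E
```

```text
clock: 43.23
eef_pos: [0.5392, -0.0838, 0.1921]
ee_rot: [2.263, 2.179, -0.001]
force: [-0.7, -0.4, -0.1]
opening: 0.0001
t 43.2333 pos [ 0.5392 -0.0838  0.1921] yaw -2.17 shift cm [-0.11 -0.11 11.81] turn 0.0006 F [-0.67 -0.44 -0.14] T [-0.01  0.01  0.  ] op 0.0001 tilt [ 1.e-04 -8.e-04 -1.e+00]
(array([ 0.5344, -0.1822]), np.float64(0.08), np.float64(0.95), 313, 76)
(array([ 0.5379, -0.1779]), np.float64(-1.3), np.float64(1.32), 234, 57)
```

View pics/a17.png

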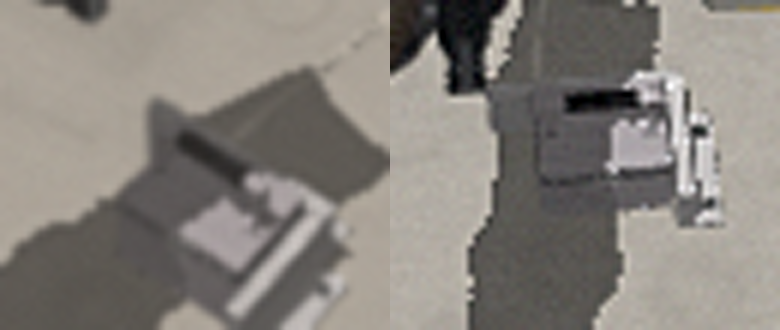

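```bash
python3 -m crank '0 0 0 2.5 0;0 0 0 5 0;0 0 0 7.5 0;0 0 0 9.5 0;0 0 0 11 0;0 0 0 11.8 0;0 0 0 11.8 0;0 0 0 11.8 0'; python3 -m crank '0 -0.6 0 0 0;0 -1.2 0 0 0;0 -1.8 0 0 0;0 -2.2 0 0 0;0 -2.5 0 0 0;0 -2.5 0 0 0'; python3 -m crank '0 -0.2 0 0 0;0 -0.3 0 0 0;0 -0.4 0 0 0;0 -0.4 0 0 0';
```

```text
clock: 44.0
eef_pos: [0.5377, -0.0846, 0.0751]
ee_rot: [-2.265, -2.176, 0.0]
force: [-0.6, -0.0, 0.9]
opening: -0.0002
clock: 44.5
eef_pos: [0.5373, -0.1102, 0.0749]
ee_rot: [2.265, 2.176, 0.0]
force: [0.5, 0.3, 0.4]
opening: -0.0002
clock: 44.83
eef_pos: [0.5371, -0.1131, 0.0746]
ee_rot: [-2.264, -2.178, 0.0]
force: [0.4, 0.3, -0.5]
opening: -0.0
```

```bash
python3 -m crank '0 -0.2 0 0.1 0;0 -0.4 0 0.1 0;0 -0.4 0 0.1 0'|sed -n '2p;4p';python3 -m crank '0 -0.1 0 0 0;0 -0.2 0 0 0;0 -0.2 0 0 0'|sed -n '2p;4p';python3 -m crank '0 -0.1 0 0 0;0 -0.2 0 0 0;0 -0.2 0 0 0'|sed -n '2p;4p'
```

```text
eef_pos: [0.5369, -0.1175, 0.0736]
force: [-0.2, 0.4, -0.9]
eef_pos: [0.5369, -0.1193, 0.0736]
force: [-0.0, -0.0, 1.0]
eef_pos: [0.5369, -0.1213, 0.0737]
force: [0.1, -0.2, 0.3]
```

```bash
python3 -m crank '0 -0.1 0 0 0;0 -0.1 0 0 0;0 -0.1 0 0 0'|sed -n '2p;4p';python3 -m crank '0 -0.1 0 0 0;0 -0.1 0 0 0;0 -0.1 0 0 0'|sed -n '2p;4p';python3 -m crank '0 -0.1 0 0 0;0 -0.1 0 0 0;0 -0.1 0 0 0'|sed -n '2p;4p'
```

```text
eef_pos: [0.5368, -0.1221, 0.0736]
force: [0.3, -0.1, -0.0]
eef_pos: [0.5368, -0.1231, 0.0736]
force: [-0.2, -0.1, -0.4]
eef_pos: [0.5367, -0.1237, 0.0735]
force: [0.8, 1.3, -0.4]
```

```bash
python3 -m crank '0 -0.1 0 0 0;0 -0.1 0 0 0;0 -0.1 0 0 0'|sed -n '2p;4p';python3 -m crank '0 -0.1 0 0 0;0 -0.1 0 0 0;0 -0.1 0 0 0'|sed -n '2p;4p';python3 -m crank '0 -0.1 0 0 0;0 -0.1 0 0 0;0 -0.1 0 0 0'|sed -n '2p;4p'
```

```text
eef_pos: [0.5368, -0.1247, 0.0736]
force: [-0.7, 3.4, 1.6]
eef_pos: [0.5367, -0.1261, 0.0736]
force: [0.2, 3.0, 1.8]
eef_pos: [0.5367, -0.1262, 0.0736]
force: [-0.0, 6.2, 2.4]
```

```bash
python3 -m crank '0 -0.1 0 0 0;0 -0.1 0 0 0;0 -0.1 0 0 0'|sed -n '2p;4p';python3 -m crank '0 -0.05 0 0 0;0 -0.05 0 0 0;0 -0.05 0 0 0'|sed -n '2p;4p'; python3 - <<'E'
from ov import *
from can import *
o=[]
for n,c in(('scene',(295,185)),('top',(290,195))):
    p,d=read_camera(n);np.savez(f'pics/{n}18.npz',p=p,d=d);o.append(draw(n,p,[],*c,65,55,6))
cv2.imwrite('pics/a18.png',np.hstack(o))
E
```

```text
eef_pos: [0.5367, -0.1262, 0.0736]
force: [-0.5, 8.0, 3.3]
eef_pos: [0.5367, -0.1263, 0.0736]
force: [-0.6, 9.7, 3.7]
```

View pics/a18.png

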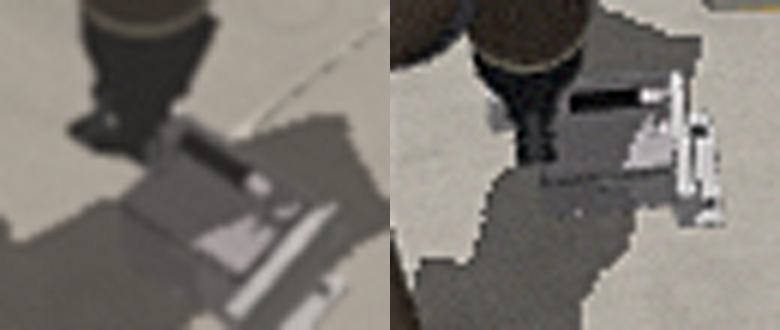

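```bash
python3 -m crank '0 0.3 0 0 0;0 1 0 0 0;0 2.5 0 0 0;0 4 0 -1 0;0 4 0 -4 0;0 4 0 -8 0;0 4 0 -11 0;0 4 0 -13 0;0 4 0 -13 0'; python3 - <<'E'
from ov import *
from can import *
o=[]
for n,c in(('scene',(295,185)),('top',(290,195))):
    p,d=read_camera(n);np.savez(f'pics/{n}19.npz',p=p,d=d);o.append(draw(n,p,[],*c,65,55,6));print(can(n,p,d))
cv2.imwrite('pics/a19.png',np.hstack(o))
E
python3 go.py .42 -.183 .2 -2.2
```

```text
clock: 48.43
eef_pos: [0.5404, -0.0898, 0.2079]
ee_rot: [2.262, 2.173, 0.007]
force: [0.7, 1.4, -0.3]
opening: 0.0001
(array([ 0.534 , -0.1847]), np.float64(-1.53), np.float64(1.11), 325, 74)
(array([ 0.5378, -0.1831]), np.float64(0.61), np.float64(1.35), 236, 56)
t 48.5333 pos [ 0.5385 -0.0888  0.2041] yaw -2.26 shift cm [ -9.88 -11.47   0.39] turn -0.001 F [-0.27  0.71 -0.77] T [-0.05  0.01  0.01] op -0.0001 tilt [ 1.8e-03 -2.0e-04 -1.0e+00]
```

View pics/a19.png

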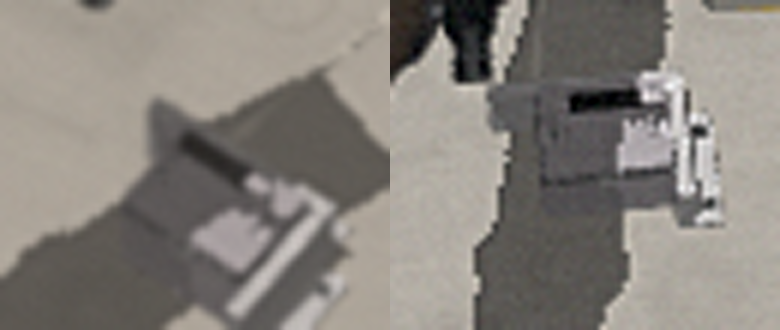

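It stayed put and the lid's right edge now meets the short rail in both views. One last press toward the long rail, since there is time (48.5 s of 69).

```bash
python3 -m crank '40 -1 -3 0 0;40 -3.5 -6 0 0;40 -6.5 -9 0 0;40 -9 -11.3 0 0;40 -9.9 -11.5 0 0;40 -9.9 -11.5 0 0;40 -9.9 -11.5 0 0'; python3 go.py .42 -.183 .042 -2.2; python3 -m crank '40 0 0 3 0;40 0 0 6 0;40 0 0 9 0;40 0 0 12 0;40 0 0 14.5 0;40 0 0 15.7 0;40 0 0 15.9 0;40 0 0 15.9 0'; python3 go.py .469 -.183 .042 -2.2
```

```text
clock: 49.12
eef_pos: [0.419, -0.183, 0.2029]
ee_rot: [-2.266, -2.175, 0.001]
force: [1.0, 1.0, -0.8]
opening: 0.0344
t 49.1167 pos [ 0.419  -0.183   0.2029] yaw -2.33 shift cm [-0.    0.11 16.09] turn -0.0023 F [ 1.03  0.98 -0.76] T [ 0.02 -0.04  0.02] op 0.0344 tilt [-1.e-03  2.e-04 -1.e+00]
clock: 49.78
eef_pos: [0.4192, -0.1821, 0.0435]
ee_rot: [-2.262, -2.177, 0.003]
force: [0.3, -0.2, 0.8]
opening: 0.0342
t 49.7833 pos [ 0.4192 -0.1821  0.0435] yaw -2.18 shift cm [0.1  4.98 0.13] turn 0.0004 F [ 0.26 -0.22  0.77] T [ 0.06 -0.05 -0.  ] op 0.0342 tilt [-2.7e-03  4.0e-04 -1.0e+00]
```

```bash
python3 -m crank '40 0 1 0 0;40 0 2 0 0;40 0 3 0 0;40 0 4 0 0;40 0 4.6 0 0;40 0 4.9 0 0;40 0 4.9 0 0'|sed -n '2p;4p'; python3 -m crank '40 0 0.1 0 0;40 0 0.2 0 0;40 0 0.2 0 0'|sed -n '2p;4p';python3 -m crank '40 0 0.1 0 0;40 0 0.15 0 0;40 0 0.15 0 0'|sed -n '2p;4p'
```

```text
eef_pos: [0.4693, -0.1849, 0.0447]
force: [-0.5, 0.2, -0.3]
eef_pos: [0.4701, -0.185, 0.0446]
force: [0.7, 0.3, 0.8]
eef_pos: [0.4713, -0.1851, 0.0445]
force: [-1.7, 0.0, 0.7]
```

```bash
python3 -m crank '40 0 0.1 0 0;40 0 0.15 0 0;40 0 0.15 0 0'|sed -n '2p;4p';python3 -m crank '40 0 0.1 0 0;40 0 0.1 0 0;40 0 0.1 0 0'|sed -n '2p;4p';python3 -m crank '40 0 -0.3 0 0; 40 0 -1 0 0;40 0 -2.5 0 0;40 0 -4.5 0 0;40 0 -6 -2 0;40 0 -6 -5 0;40 0 -6 -9 0;40 0 -6 -13 0;40 0 -6 -16 0;40 0 -6 -16 0'
```

```text
eef_pos: [0.4714, -0.185, 0.0443]
force: [-7.1, 0.1, 4.7]
eef_pos: [0.4715, -0.185, 0.0442]
force: [-9.3, -0.0, 6.9]
clock: 52.2
eef_pos: [0.4172, -0.1843, 0.2098]
ee_rot: [2.26, 2.172, 0.01]
force: [1.1, 0.2, -0.9]
opening: 0.0341
```

```bash
python3 -m crank '40 3 0 -2 0;40 7 -1 -3 0;40 11 -2 -3 0;40 15 -3 -3 0;40 19 -4 -3 0;40 22 -4 -3 0;40 22 -4 -3 0;40 22 -4 -3 0'; python3 - <<'E'
from ov import *
from can import *
F=(.5695,-.231,np.radians(-2.4))
o=[]
for n,c in(('scene',(295,185)),('top',(290,195))):
    p,d=read_camera(n);cv2.imwrite(f'pics/{n}20f.png',p[:,:,::-1]);o.append(draw(n,p,[],*c,65,55,6));print(can(n,p,d))
cv2.imwrite('pics/a20.png',np.hstack(o))
E
```

```text
clock: 52.87
eef_pos: [0.3828, 0.0401, 0.2344]
ee_rot: [-2.26, -2.182, -0.001]
force: [0.5, -0.1, 0.3]
opening: 0.0344
(array([ 0.534 , -0.1847]), np.float64(-1.06), np.float64(1.11), 324, 77)
(array([ 0.5366, -0.1844]), np.float64(-1.08), np.float64(1.26), 242, 59)
```

View pics/a20.png

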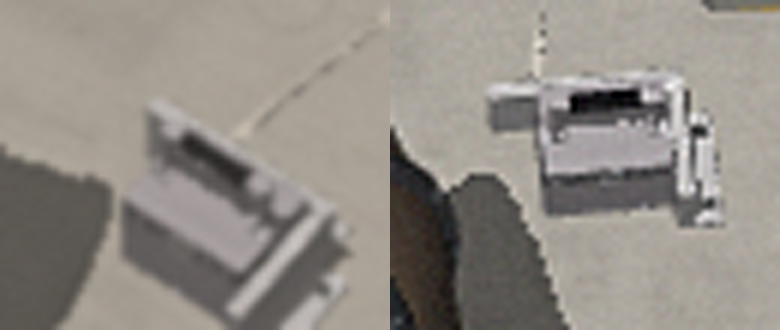

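View pics/top20f.png

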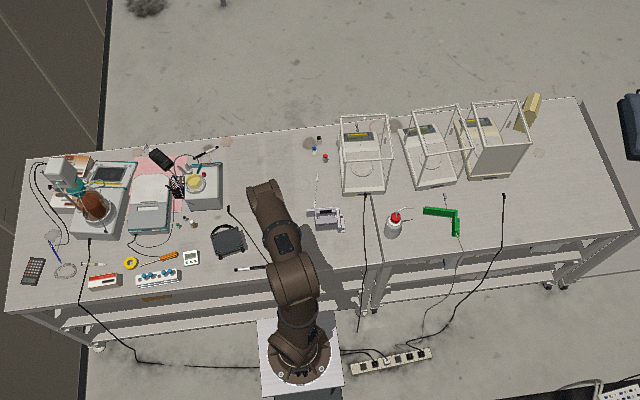

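The canister stands level and square against both rails, with no visible gap in either view. The stand, pen, timer, wash bottle and green fence are undisturbed, and the arm is clear. Handing in.

```bash
python3 -c "
from plant import *
print(job_done(),state()['clock'])"
```

```text
the job is handed in; nothing more can be done
the job is handed in; nothing more can be done
```

I lifted the canister off its stand by the handle and set it down inside the corner fence. I pressed it home against both rails, let go and handed the job in at about 53 s of the 69 s.

**Last checks**
- **Contact:** both presses rose to about 10 N with the tool no longer moving: the long rail at 9–11 N (same tool position each time), the short rail at 9.7 N.
- **Position:** the cameras put the canister at about (0.534–0.537, -0.184). The home point I fitted from the fence is (0.535, -0.182), so they agree within the 2–3 mm the measurement allows.
- **Gap:** the final pictures show it standing level, with no visible gap at either rail.

**What went wrong or disagreed**
- **First lift:** the grip was too high on the bar, but it held for the carry.
- **First push at the short rail:** this tipped the canister against the fence instead of sliding it, and it settled back upright when I withdrew.
- **First regrip:** the fingers slid off the top of the bar, pressing on it with about 18 N. I gripped lower, slid it to the short rail, released it and repeated both presses.
- **Held slide to the short rail:** I pressed the canister down with up to about 27 N while doing this.
- **Squareness:** the camera yaw fits are too noisy to confirm it. They read -1.1° at the end, against -2.0 to -2.8° for the fence, and scattered from -2.6° to +0.6° in the later frames. I am relying on the rail contacts.
- **Other objects:** in the last overall view, the stand, pen, timer, wash bottle and green fence looked unmoved. The beaker and amber bottle were hidden behind the arm. I felt no unexpected contact at any point.

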